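# Put filled syringes away in the bench cooler

## Task

Put all the filled syringes from the bench away in the bench cooler: swing its latch aside, slide the cover open, lay each syringe flat in a lane of its own, slide the cover fully shut and swing the latch fully across again so that it cannot open. Even with the latch aside the cover may still be held by the transit catch under its round knob, which shows no sign of its state: try the cover, do not force it, and if it is held turn the knob about a quarter turn at a time until it slides. Leave the telephone and the glass jar where they are.

Things in the scene. Friction and masses are not known exactly. Their poses are not given: they have to be found in the camera images.
- cooler: White bench cooler, fixed, 230 (x) x 400 (y) x 73 mm high. Origin: centre of its underside; x points to its rear, away from the robot, y to its left, z up. Left half: open-topped well, x -0.098 to 0.098, y 0.005 to 0.155, floor at z 0.030, side walls to z 0.062, cover guides on them (x +-0.112) to z 0.073. Right half: deck over which the cover slides. The latch stands on a lug at its front.
- lane_1 (a point): Centre of the floor of lane 1 of the cooler (1 is nearest the robot, 4 farthest); lanes are 43 mm apart, 37 mm wide between the ribs and 150 mm long along the cooler's y; all parted by ribs 5 mm high; a ledge as high fills the 15 mm between an outer lane and the wall. Axes as the cooler's.
- lane_2 (a point): Centre of the floor of lane 2 of the cooler (1 is nearest the robot, 4 farthest); lanes are 43 mm apart, 37 mm wide between the ribs and 150 mm long along the cooler's y; all parted by ribs 5 mm high; a ledge as high fills the 15 mm between an outer lane and the wall. Axes as the cooler's.
- lane_3 (a point): Centre of the floor of lane 3 of the cooler (1 is nearest the robot, 4 farthest); lanes are 43 mm apart, 37 mm wide between the ribs and 150 mm long along the cooler's y; all parted by ribs 5 mm high; a ledge as high fills the 15 mm between an outer lane and the wall. Axes as the cooler's.
- lane_4 (a point): Centre of the floor of lane 4 of the cooler (1 is nearest the robot, 4 farthest); lanes are 43 mm apart, 37 mm wide between the ribs and 150 mm long along the cooler's y; all parted by ribs 5 mm high; a ledge as high fills the 15 mm between an outer lane and the wall. Axes as the cooler's.
- cover (a joint): Sliding steel cover, 208 x 200 mm: 0 = fully shut, grows in m as it slides to the cooler's right (-y of the cooler) to 0.195 = fully open; from 0.185 the well is all clear. Drags with 2.5 N, stays where left. Underside at z 0.063, top at 0.069 of the cooler; a lip along its right edge rises to 0.084.
- cover_handle (a point): Middle of the black bridge handle on the cover: a bar 92 mm long along the cooler's x, 13 mm thick (y) and 14 mm high, 35 mm above the cover, open beneath; can be pinched from above across the cooler's y. Axes as the cooler's; moves with the cover. Shut, it is at (0, 0.065, 0.104) in the cooler's frame.
- catch_knob_mid (a point): Middle of the round black catch knob, on its vertical axis (does not turn with it): diameter 40 mm, 26 mm high, top 12 mm above this point; fluted, no pointer or mark. Turns right round either way with light drag (0.06 N m) and stays where left. Its hook under the cover holds the keeper over some 50 degrees either side of one unknown direction, else the cover is free.
- keeper (a point): Steel keeper pin, diameter 8 mm, 10 mm high, standing on the left end wall of the cooler under the shut cover; the catch hooks round it. When held, the cover gives only 2 to 6 mm. A quarter turn of the knob either way frees a held cover, at times a second one the same way is needed. This point: its middle.
- latch (a joint): Swing latch at the cooler's front, vertical axis: 0 = bar lies along the front edge pointing to the cooler's right (-y), clear of the cover; grows counterclockwise seen from above to a stop at 1.57 = bar across the cooler (pointing to +x) close behind the right-hand lip of the shut cover. 0.08 N m of drag, stays where left. Starts across; holds the cover until it is below 0.1.
- latch_pivot (a point): Axis of the swing latch at mid-height of its bar (bar 14 mm wide, 8 mm high, reaching 72 mm from the axis). Axes as the cooler's.
- latch_fin (a point): Middle of the upright black grip fin on the latch's bar, 38 mm from the axis: 50 mm long along the bar, 8 mm thick, rising 12 mm above and going 16 mm below this point down to the bar. This frame turns with the latch: its -y axis points along the bar away from the axis.
- syringe_a: Filled plastic syringe a with green plunger and capped needle, lying, 131 mm long, body 10 mm wide and 10 mm high, flange 16 mm wide, 20 g. Origin under its middle when it lies as at the start; x along its length. May be absent (2 to 4 of the four are there).
- syringe_a_mid (a point): Centre of syringe a, on its long axis, 5 mm above what it lies on; x along its length.
- syringe_b: Filled plastic syringe b with green plunger and capped needle, lying, 131 mm long, body 10 mm wide and 10 mm high, flange 16 mm wide, 20 g. Origin under its middle when it lies as at the start; x along its length. May be absent (2 to 4 of the four are there).
- syringe_b_mid (a point): Centre of syringe b, on its long axis, 5 mm above what it lies on; x along its length.
- syringe_c: Filled plastic syringe c with green plunger and capped needle, lying, 131 mm long, body 10 mm wide and 10 mm high, flange 16 mm wide, 20 g. Origin under its middle when it lies as at the start; x along its length. May be absent (2 to 4 of the four are there).
- syringe_c_mid (a point): Centre of syringe c, on its long axis, 5 mm above what it lies on; x along its length.
- syringe_d: Filled plastic syringe d with green plunger and capped needle, lying, 131 mm long, body 10 mm wide and 10 mm high, flange 16 mm wide, 20 g. Origin under its middle when it lies as at the start; x along its length. May be absent (2 to 4 of the four are there).
- syringe_d_mid (a point): Centre of syringe d, on its long axis, 5 mm above what it lies on; x along its length.
- phone_case: Telephone in a dark green case, 160 x 83 x 16 mm, lying on the bench at the left; not to be moved. Origin under its middle.
- beaker_1: Tall glass jar, 67 mm wide, 106 mm high, on the bench at the right, behind the syringes; not to be moved. Origin under its middle.

How it is judged (in metres and radians):
On the way, in this order (a step that is already met when the one before it is completed fails the run):
1. the cover has been slid open, clear of the well (value of joint cover above 0.18 m), for 0.2 s.
2. with the cover open, every syringe that is there lies flat in a lane of its own (value of joint cover above 0.15 m and (x of syringe_a_mid in the frame of cooler between -0.0795 and -0.0495 m or x of syringe_a_mid in the frame of cooler between -0.0365 and -0.0065 m or x of syringe_a_mid in the frame of cooler between 0.0065 and 0.0365 m or x of syringe_a_mid in the frame of cooler between 0.0495 and 0.0795 m) and y of syringe_a_mid in the frame of cooler between 0.06 and 0.1 m and z of syringe_a_mid in the frame of cooler between 0.029 and 0.042 m and angle between the x axis of each of syringe_a_mid, syringe_b_mid, syringe_c_mid, syringe_d_mid and the y axis of cooler, either way round below 0.25 rad and (x of syringe_b_mid in the frame of cooler between -0.0795 and -0.0495 m or x of syringe_b_mid in the frame of cooler between -0.0365 and -0.0065 m or x of syringe_b_mid in the frame of cooler between 0.0065 and 0.0365 m or x of syringe_b_mid in the frame of cooler between 0.0495 and 0.0795 m) and y of syringe_b_mid in the frame of cooler between 0.06 and 0.1 m and z of syringe_b_mid in the frame of cooler between 0.029 and 0.042 m and (x of syringe_c_mid in the frame of cooler between -0.0795 and -0.0495 m or x of syringe_c_mid in the frame of cooler between -0.0365 and -0.0065 m or x of syringe_c_mid in the frame of cooler between 0.0065 and 0.0365 m or x of syringe_c_mid in the frame of cooler between 0.0495 and 0.0795 m) and y of syringe_c_mid in the frame of cooler between 0.06 and 0.1 m and z of syringe_c_mid in the frame of cooler between 0.029 and 0.042 m and (x of syringe_d_mid in the frame of cooler between -0.0795 and -0.0495 m or x of syringe_d_mid in the frame of cooler between -0.0365 and -0.0065 m or x of syringe_d_mid in the frame of cooler between 0.0065 and 0.0365 m or x of syringe_d_mid in the frame of cooler between 0.0495 and 0.0795 m) and y of syringe_d_mid in the frame of cooler between 0.06 and 0.1 m and z of syringe_d_mid in the frame of cooler between 0.029 and 0.042 m and horizontal distance between syringe_a_mid and syringe_b_mid above 0.022 m and horizontal distance between each of syringe_a_mid, syringe_b_mid and syringe_c_mid above 0.022 m and horizontal distance between each of syringe_a_mid, syringe_b_mid, syringe_c_mid and syringe_d_mid above 0.022 m and linear speed of each of syringe_a, syringe_b, syringe_c, syringe_d below 0.02 m/s), for 0.2 s.
3. the cover is fully shut (value of joint cover below 0.004 m), for 0.2 s.
At the end, for the whole second after the job is handed in: The cover is shut to within 5 mm, the latch stands across to within 7 degrees of its stop, and every syringe that is there lies flat and at rest on the well's floor, in a lane of its own (within 15 mm of the lane's middle, along it to 0.25 rad) (value of joint cover below 0.005 m and value of joint latch above 1.45 rad and (x of syringe_a_mid in the frame of cooler between -0.0795 and -0.0495 m or x of syringe_a_mid in the frame of cooler between -0.0365 and -0.0065 m or x of syringe_a_mid in the frame of cooler between 0.0065 and 0.0365 m or x of syringe_a_mid in the frame of cooler between 0.0495 and 0.0795 m) and y of syringe_a_mid in the frame of cooler between 0.06 and 0.1 m and z of syringe_a_mid in the frame of cooler between 0.029 and 0.042 m and angle between the x axis of each of syringe_a_mid, syringe_b_mid, syringe_c_mid, syringe_d_mid and the y axis of cooler, either way round below 0.25 rad and (x of syringe_b_mid in the frame of cooler between -0.0795 and -0.0495 m or x of syringe_b_mid in the frame of cooler between -0.0365 and -0.0065 m or x of syringe_b_mid in the frame of cooler between 0.0065 and 0.0365 m or x of syringe_b_mid in the frame of cooler between 0.0495 and 0.0795 m) and y of syringe_b_mid in the frame of cooler between 0.06 and 0.1 m and z of syringe_b_mid in the frame of cooler between 0.029 and 0.042 m and (x of syringe_c_mid in the frame of cooler between -0.0795 and -0.0495 m or x of syringe_c_mid in the frame of cooler between -0.0365 and -0.0065 m or x of syringe_c_mid in the frame of cooler between 0.0065 and 0.0365 m or x of syringe_c_mid in the frame of cooler between 0.0495 and 0.0795 m) and y of syringe_c_mid in the frame of cooler between 0.06 and 0.1 m and z of syringe_c_mid in the frame of cooler between 0.029 and 0.042 m and (x of syringe_d_mid in the frame of cooler between -0.0795 and -0.0495 m or x of syringe_d_mid in the frame of cooler between -0.0365 and -0.0065 m or x of syringe_d_mid in the frame of cooler between 0.0065 and 0.0365 m or x of syringe_d_mid in the frame of cooler between 0.0495 and 0.0795 m) and y of syringe_d_mid in the frame of cooler between 0.06 and 0.1 m and z of syringe_d_mid in the frame of cooler between 0.029 and 0.042 m and horizontal distance between syringe_a_mid and syringe_b_mid above 0.022 m and horizontal distance between each of syringe_a_mid, syringe_b_mid and syringe_c_mid above 0.022 m and horizontal distance between each of syringe_a_mid, syringe_b_mid, syringe_c_mid and syringe_d_mid above 0.022 m and linear speed of each of syringe_a, syringe_b, syringe_c, syringe_d below 0.02 m/s); the robot touches nothing.
It fails at once if the cover is wrenched against its engaged catch with more than 60 N (contact force between cooler_c13 and anything else above 60 N).
It fails at once if the telephone or the glass jar is pushed more than 3 cm from its place or the jar knocked over (distance of any of phone_case, beaker_1 from where it was at the start of the episode above 0.03 m or angle between beaker_1's own z axis and vertical above 0.5 rad).
Of syringe_a, syringe_b, syringe_c, syringe_d only 2 to 4 are there at a start; the rules pass over those that are not, and their reading is None.
At some moment in a run one of syringe_a, syringe_b, syringe_c, syringe_d may be knocked a few centimetres aside while the robot is not near it.
Once in a run the grip may slacken for a moment while it holds something.
It also fails if it takes over 210 s, if anything falls off the work surface, if the arm or the gripper's body presses on something with over 40 N, if the wrist force passes 120 N, or if a joint passes its speed limit or range.

## Robot

A 6-joint arm with a two-finger parallel gripper is mounted at the origin on a cart in front of the work surface, level with it; the furniture and walls round the work are solid. World frame = base frame: x ahead of the robot, y to its left, z up, the work surface at z = 0. Lengths are in mm, angles in degrees, forces in N, time in s.
With the tool pointing down it reaches from about 350 to 850 mm from the base axis. Payload 8.1 kg.
Tool frame: the origin (TCP) lies between the finger pads; the fingertips stand 8 mm ahead of it and the grasp point (between the pads) lies 11 mm behind it; z points along the fingers, y is the line along which they close (so a half turn about z gives the same grasp; the last joint's range is limited). The gripper opens to 85 mm and grips with 20 to 120 N. Pads are 22 mm wide; open, the fingers measure 114 mm over their backs; the gripper's body (76 mm by 85 mm) begins 54 mm behind the grasp point. The pads swing forward as they close: fully open they stand 13 mm farther back than shut.
Start: joints at [-74.507, 7.471, 85.268, -0, 87.261, -4.893], TCP at [209.024, -562.418, 239.292] pointing down, gripper open.
Joint ranges: [-169.43, 169.43], [-51.17, 129.36], [1.28, 143.12], [-76.62, 256.62], [0, 156.53], [-152.29, 152.29]. Speed limits (degrees/s): [136.94, 136.94, 159.86, 180, 180, 180].

## Interface

Orientations are given as [roll, pitch, yaw] about the fixed x, y, z axes, in that order (R = Rz(yaw) Ry(pitch) Rx(roll)).
In Python, from bench import manip, optics, job gives the robot as it stands. The module is installed in compiled form; this text tells all that it offers.
- The arm moves only by the tool arm_command, never from a script. Its argument "series" is a list of rows, each an object of numbers: "tx", "ty", "tz": the shift along the tool's x, y, z in m; "rx", "ry", "rz": the turn, a rotation vector about the tool's x, y, z in rad. In form: [{"tx": .., "ty": .., "tz": .., "rx": .., "ry": .., "rz": ..}, ...]. A call has 1 to 20 rows; each row shifts and turns the commanded pose from where the row before left it, along the tool's axes as they then stand; what a row does not reach is not made up. A row lasts 1/10 s, in which the tool goes at most 50 mm and 8.59 degrees, less where a joint would pass 70% of its speed; a pose out of reach is approached as far as the arm can. A call with a gripper value outside its range is refused whole. "claw" is the opening, from 0 (shut) to 1 (fully open), set as the call begins (left out, the last holds). The fingers move at their own pace and stop on an object; "newtons" is the grip in N (left out, the last holds). Time passes only in rows, so rows that do not move let the fingers close. It gives the time, the measured TCP pose, the force, the opening and the grip force at its end, in the units of the state.
- manip.observe(): the state, without advancing time (a new reading comes with each control period).
- optics.get_image(name): name is "scene" or "side" or "wrist"; returns the picture (420x560x3 uint8, red, green, blue); there is no depth.
- optics.calibration(name): a dict with "fx", "fy", "cx", "cy" (pixels), "D" ([k1, k2, p1, p2, k3] as OpenCV has them; the pictures are not rectified), "rvec" (rotation vector, rad) and "tvec" (3), from world to camera coordinates, as OpenCV has them. Camera axes: x right, y down, z forward; pixel columns grow to the right and rows downward; lengths in mm; the calibration is good to about 2 mm. A picture is of the moment at which its call begins: read the wrist's pose just before it. calibration takes no time and is no camera call; for the wrist camera it gives the pose at the moment of the call.
- job.job_done(): hands the job in; it is judged then, once.
The state is a dict: "clock": time; "q": joint angles; "joint_vel": joint speeds; "tau": joint torques, N m; "tool_pos": TCP position; "ee_rot": TCP orientation; "contact_force": force on the tool from outside, world axes, zero at the start; "moment": the same for the moment, N m; "width": finger opening in mm; "grip_force": force on a finger pad.
Only numpy, scipy, OpenCV 4.12 (cv2) and the standard library are available. Lean on these libraries where they do the work, as an engineer would, in place of code of your own. Each camera call takes 0.05 s, during which the arm holds its last target. There are 200 camera calls.

## Working session

There is one attempt and no reset: what is moved stays moved. The work goes in short steps, Python scripts to look and compute and a tool call to move; the robot and the scene stay as the last step left them, time stands still between calls to the robot, and variables do not carry over. Pictures are saved under pics/ and viewed, at most 14 in all, crops included, and the job is handed in when it is done.

Besides the shell and the picture viewer there is one more tool, called as name([rows], argument=value, ...), one row to a line, values as JSON. arm_command: Moves the arm, as the interface text tells. Its arguments: {"type":"object","properties":{"series":{"type":"array","items":{"type":"object","properties":{"tx":{"type":"number"},"ty":{"type":"number"},"tz":{"type":"number"},"rx":{"type":"number"},"ry":{"type":"number"},"rz":{"type":"number"}}}},"claw":{"type":"number"},"newtons":{"type":"number"}},"required":["series"]}

```bash
mkdir -p pics
python3 - <<'E'
from bench import manip, optics, job
import cv2
print(manip.observe())
a=[optics.get_image(n) for n in("scene","side")]
for n in("scene","side","wrist"):print(n,optics.calibration(n))
for n,i in zip(("scene","side"),a): cv2.imwrite(f"pics/{n}0.png",cv2.cvtColor(i,cv2.COLOR_RGB2BGR))
E
```

```text
{'clock': 0.0, 'q': array([-7.45062747e+01,  7.51535121e+00,  8.53299046e+01,  2.32031708e-04,
        8.72607489e+01, -4.89369310e+00]), 'joint_vel': array([-0.04280932, -0.03192524, -0.00412248, -0.03360426, -0.01417048,
        0.06059395]), 'tau': array([-5.33549228e-04, -5.69390702e+01, -5.00565612e+01, -2.82187411e-04,
        1.46290640e-02, -1.27480976e-05]), 'tool_pos': array([ 208.89258599, -561.89244643,  238.23588303]), 'ee_rot': array([-1.79894401e+02, -9.27387070e-03,  2.03873985e+01]), 'contact_force': array([-0.86453203,  0.79352419, -0.02758081]), 'moment': array([ 0.01506945, -0.04502502, -0.00274665]), 'grip_force': 0.0, 'width': 85.51418432557412}
scene {'fx': 413.0013784218916, 'fy': 413.0013784218916, 'cx': 283.35111882310207, 'cy': 207.92960582805546, 'D': array([0.01527825, 0.        , 0.        , 0.        , 0.        ]), 'rvec': array([ 1.85485843, -0.93073206,  0.54434954]), 'tvec': array([-351.1923681 ,  272.22270769,  853.64790543])}
side {'fx': 385.3393740967639, 'fy': 385.3393740967639, 'cx': 285.68526229759135, 'cy': 208.43611106496874, 'D': array([0.02964596, 0.        , 0.        , 0.        , 0.        ]), 'rvec': array([ 2.0834891 , -0.17571983,  0.12503104]), 'tvec': array([-514.6449953 ,   88.32621104, 1104.24790691])}
wrist {'fx': 374.5078168551449, 'fy': 374.5078168551449, 'cx': 275.47007399151806, 'cy': 210.78725154125482, 'D': array([-0.07934712,  0.        ,  0.        ,  0.        ,  0.        ]), 'rvec': array([-2.39599411,  1.66401628,  0.2240391 ]), 'tvec': array([-598.63969944,  -33.57642637,  379.03376813])}
```

View pics/scene0.png

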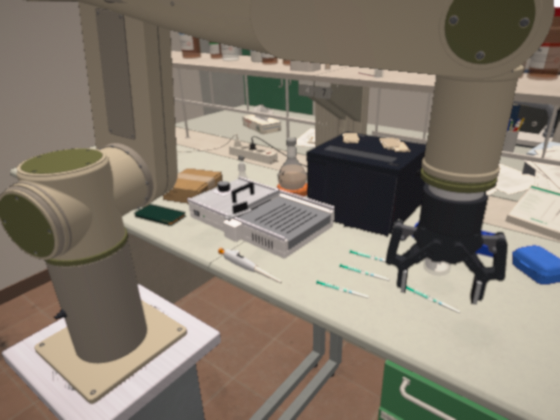

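View pics/side0.png

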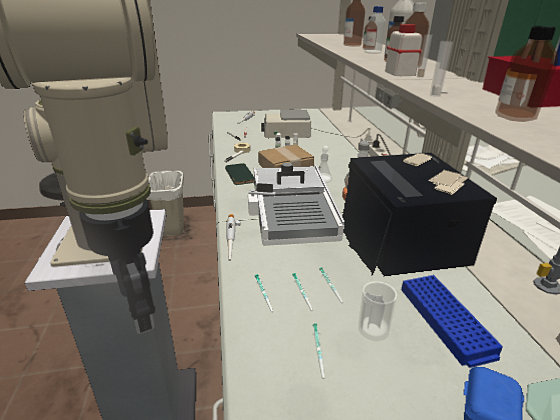

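The views show four syringes: side pixels ~(263,290), (302,291), (331,285), (318,350). The jar is at (377,310), the cooler at ~(295,205) and the phone at (240,173). I'll zoom in on the cooler and measure the syringes.

```bash
cat > h.py <<'E'
import numpy as np, cv2
from bench import manip, optics, job
from scipy.spatial.transform import Rotation as R
np.set_printoptions(precision=1,suppress=True)
def ray(c,uv):
    K=np.array([[c['fx'],0,c['cx']],[0,c['fy'],c['cy']],[0,0,1]])
    p=cv2.undistortPoints(np.array([[uv]],float),K,c['D'])[0,0]
    Rm=cv2.Rodrigues(c['rvec'])[0]
    o=-Rm.T@c['tvec']; d=Rm.T@np.array([p[0],p[1],1]); return o,d/np.linalg.norm(d)
def onz(c,uv,z):
    o,d=ray(c,uv); return o+d*(z-o[2])/d[2]
def tri(c1,u1,c2,u2):
    o1,d1=ray(c1,u1);o2,d2=ray(c2,u2)
    A=np.stack([d1,-d2],1); s=np.linalg.lstsq(A,o2-o1,rcond=None)[0]
    a,b=o1+s[0]*d1,o2+s[1]*d2; return (a+b)/2,np.linalg.norm(a-b)
def proj(c,p):
    K=np.array([[c['fx'],0,c['cx']],[0,c['fy'],c['cy']],[0,0,1]])
    return cv2.projectPoints(np.array([p],float),c['rvec'],c['tvec'],K,c['D'])[0][0,0]
def shot(n,f=None):
    im=optics.get_image(n)[...,::-1].copy()
    if f: cv2.imwrite(f'pics/{f}.png',im)
    return im
def greens(im,amin=8):
    hsv=cv2.cvtColor(im,cv2.COLOR_BGR2HSV)
    m=cv2.inRange(hsv,(65,60,60),(95,255,255)); return m
E
python3 - <<'E'
from h import *
a=cv2.imread('pics/side0.png');b=cv2.imread('pics/scene0.png')
A=cv2.resize(a[150:250,230:350],None,fx=6,fy=6,interpolation=cv2.INTER_CUBIC)
B=cv2.resize(b[170:260,180:340],None,fx=5,fy=5,interpolation=cv2.INTER_CUBIC)
cv2.imwrite('pics/A.png',A);cv2.imwrite('pics/B.png',B)
c=optics.calibration('side')
m=greens(a); n,l,s,ce=cv2.connectedComponentsWithStats(m)
for i in range(1,n):
    if s[i,4]>8: print(s[i],ce[i],onz(c,ce[i],5))
E
```

```text
[ 494    0   40   56 1203] [513.3  30.1] [5698.8 5820.     5. ]
[536   2  24  25 175] [544.9  18.4] [8648.8 8578.1    5. ]
[528   8   6   6  11] [530.1  10.7] [11113.3 12166.5     5. ]
[551  27   9  19  48] [554.6  37.2] [5514.9 4659.6    5. ]
[319 267  11  16  35] [323.9 273.7] [ 575.8 -253.     5. ]
[292 273  10  17  45] [296.6 280.1] [ 502.4 -266.3    5. ]
[255 274   9  17  46] [258.8 281.5] [ 409.7 -256.7    5. ]
[264 293   3   6  10] [264.8 295.2] [ 417.7 -307.5    5. ]
[302 292   4   6  10] [303.5 293.9] [ 508.6 -317.7    5. ]
[313 323   6  23  64] [315.8 333.1] [ 508.3 -438.1    5. ]
[318 351   3   3   9] [319. 352.] [ 502.7 -485.9    5. ]
```

View pics/A.png

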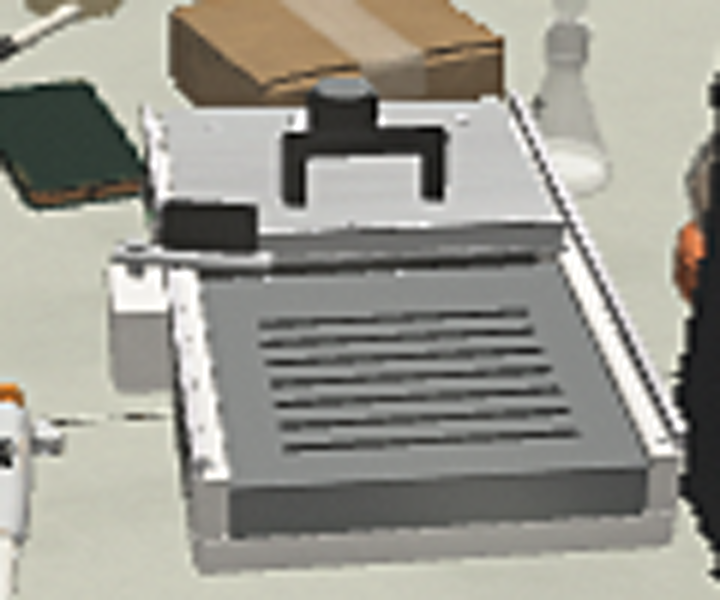

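View pics/B.png

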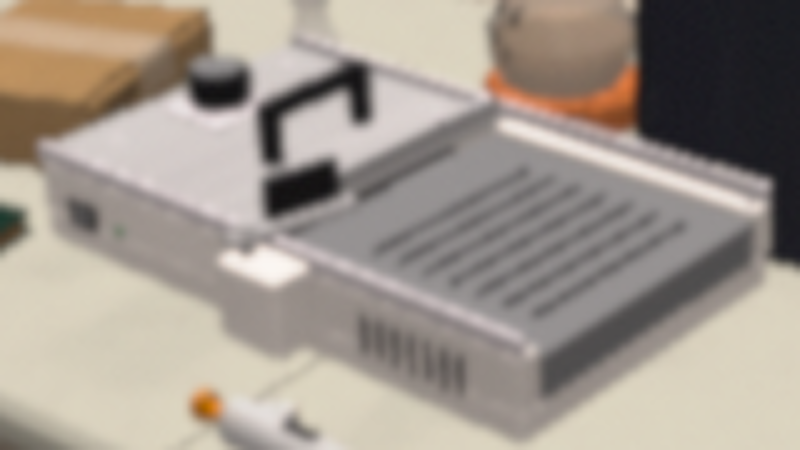

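Cooler features: handle bar (side ~(291,173), scene ~(242,188)), knob (side (287,167), scene (224,186)), latch fin (side (265,187), scene (240,208)). The front-right bottom corner is at side (263,245), scene (286,257). Now triangulating.

Run:
```python
from h import *
s=optics.calibration('side');c=optics.calibration('scene')
S=lambda x,y:(230+x/6-.4,150+y/6-.4)
C=lambda x,y:(180+x/5-.4,170+y/5-.4)
for n,a,b in [('handle',(365,140),(312,90)),('knobmid',(343,108),(219,82)),('fin',(210,225),(302,188)),('FRbot',(197,572),(530,437)),('RRtop',(680,455),(770,185)),('RRbot',(672,540),(765,285)),('handleF',(292,145),(268,110)),('handleR',(437,140),(357,74)),('FLtop',(148,108),(42,145))]:
    print(n,*tri(s,S(*a),c,C(*b)))
print(onz(s,S(197,572),0),onz(c,C(530,437),0),onz(s,S(672,540),0),onz(c,C(765,285),0))
# syringe full extents: non-bench pixels near each green
a=cv2.imread('pics/side0.png').astype(int)
for i,(x0,y0,x1,y1) in enumerate([(245,265,278,318),(286,265,318,318),(314,260,350,308),(305,315,332,385)]):
    r=a[y0:y1,x0:x1]; bg=np.median(r.reshape(-1,3),0)
    m=(np.abs(r-bg).sum(2)>35).astype(np.uint8)
    n,l,st,ce=cv2.connectedComponentsWithStats(m); k=1+st[1:,4].argmax()
    ys,xs=np.where(l==k); P=np.array([onz(s,(x+x0,y+y0),5)[:2] for x,y in zip(xs,ys)])
    ctr=P.mean(0); u=np.linalg.svd(P-ctr)[2][0]; t=(P-ctr)@u
    print(i,len(xs),'mid',ctr+u*(t.min()+t.max())/2,'len',np.ptp(t),'ang',np.degrees(np.arctan2(u[1],u[0])))
# beaker base, phone
print(onz(s,(375,335),0))
```

```text
handle [564.2 151.1 102.6] 2.0449923533845022
knobmid [568.3 238.8  84.4] 0.4143575597001165
fin [467.5  70.2  96.9] 2.770726143220977
FRbot [ 436.5 -115.2   13.3] 0.41647506380523486
RRtop [ 661.5 -125.1   67.8] 10.404992702916603
RRbot [ 664.  -119.4    6.5] 5.962884489878317
handleF [523.3 149.4 103.8] 0.6447142310778194
handleR [604.6 149.8 100. ] 3.0772340366688753
FLtop [458.4 287.9  69.1] 1.6895908997448414
[438.6 -96.7   0. ] [ 452.7 -102.3    0. ] [ 669.4 -105.4    0. ] [ 669.5 -117.2    0. ]
0 156 mid [ 415.4 -295.6] len 137.91332577230224 ang -80.55539453253681
1 154 mid [ 506.7 -306. ] len 137.89429652649233 ang -83.26342945489124
2 150 mid [ 580.6 -293.4] len 137.04741468824946 ang -82.5210438517089
3 225 mid [ 503. -477.] len 134.63441940679667 ang -97.27430692008313
[ 631.6 -458.5    0. ]
```

arm_command([
  {"rz": -0.147},
  {"rz": -0.147},
  {"rz": -0.147},
  {"rz": -0.147},
  {"rz": -0.147},
  {"rz": -0.147},
  {"rz": -0.147},
  {"rz": -0.147},
  {"rz": -0.147},
  {"rz": -0.147},
  {"rz": -0.147},
  {"rz": -0.147},
  {"rz": -0.147},
  {"rz": -0.147},
  {"rz": -0.147},
  {"rz": -0.147},
  {"rz": -0.147},
  {"rz": -0.147},
  {"rz": -0.147},
])

```text
$.series[0]: bad value
```

Run:
```python
from h import *
st=manip.observe(); c=optics.calibration('wrist')
o,d=ray(c,(280,210)); T=R.from_euler('xyz',st['ee_rot'],degrees=True)
print(st['tool_pos'],st['ee_rot'],st['q'],'cam in tool',T.inv().apply(o-st['tool_pos']),'axis',100*T.inv().apply(d),'down img',100*T.inv().apply(cv2.Rodrigues(c['rvec'])[0][1]))
```

```text
[ 208.9 -562.   238.4] [-179.9   -0.    20.4] [-74.5   7.5  85.3   0.   87.3  -4.9] cam in tool [  67.1   -0.3 -135. ] axis [-26.    1.2  96.6] down img [-96.5   0.1 -26.2]
```

arm_command([
  {"tx": 0,"ty": 0,"tz": 0,"rx": 0,"ry": 0,"rz": -0.147},
  {"tx": 0,"ty": 0,"tz": 0,"rx": 0,"ry": 0,"rz": -0.147},
  {"tx": 0,"ty": 0,"tz": 0,"rx": 0,"ry": 0,"rz": -0.147},
  {"tx": 0,"ty": 0,"tz": 0,"rx": 0,"ry": 0,"rz": -0.147},
  {"tx": 0,"ty": 0,"tz": 0,"rx": 0,"ry": 0,"rz": -0.147},
  {"tx": 0,"ty": 0,"tz": 0,"rx": 0,"ry": 0,"rz": -0.147},
  {"tx": 0,"ty": 0,"tz": 0,"rx": 0,"ry": 0,"rz": -0.147},
  {"tx": 0,"ty": 0,"tz": 0,"rx": 0,"ry": 0,"rz": -0.147},
  {"tx": 0,"ty": 0,"tz": 0,"rx": 0,"ry": 0,"rz": -0.147},
  {"tx": 0,"ty": 0,"tz": 0,"rx": 0,"ry": 0,"rz": -0.147},
  {"tx": 0,"ty": 0,"tz": 0,"rx": 0,"ry": 0,"rz": -0.147},
  {"tx": 0,"ty": 0,"tz": 0,"rx": 0,"ry": 0,"rz": -0.147},
  {"tx": 0,"ty": 0,"tz": 0,"rx": 0,"ry": 0,"rz": -0.147},
  {"tx": 0,"ty": 0,"tz": 0,"rx": 0,"ry": 0,"rz": -0.147},
  {"tx": 0,"ty": 0,"tz": 0,"rx": 0,"ry": 0,"rz": -0.147},
  {"tx": 0,"ty": 0,"tz": 0,"rx": 0,"ry": 0,"rz": -0.147},
  {"tx": 0,"ty": 0,"tz": 0,"rx": 0,"ry": 0,"rz": -0.147},
  {"tx": 0,"ty": 0,"tz": 0,"rx": 0,"ry": 0,"rz": -0.147},
  {"tx": 0,"ty": 0,"tz": 0,"rx": 0,"ry": 0,"rz": -0.147},
])

```text
clock: 2.0
tool_pos: [258.0, -543.4, 236.4]
ee_rot: [-178.4, -3.0, 174.8]
contact_force: [0.3, 0.2, -0.0]
width: 85.5
grip_force: 0.0
```

arm_command([
  {"tx": -0.015,"ty": 0.04,"tz": -0.007,"rx": 0,"ry": 0,"rz": 0},
  {"tx": -0.015,"ty": 0.04,"tz": -0.007,"rx": 0,"ry": 0,"rz": 0},
  {"tx": -0.015,"ty": 0.04,"tz": -0.007,"rx": 0,"ry": 0,"rz": 0},
  {"tx": -0.015,"ty": 0.04,"tz": -0.007,"rx": 0,"ry": 0,"rz": 0},
  {"tx": -0.015,"ty": 0.04,"tz": -0.007,"rx": 0,"ry": 0,"rz": 0},
  {"tx": -0.015,"ty": 0.04,"tz": -0.007,"rx": 0,"ry": 0,"rz": 0},
  {"tx": -0.015,"ty": 0.04,"tz": -0.007,"rx": 0,"ry": 0,"rz": 0},
  {"tx": -0.015,"ty": 0.04,"tz": -0.007,"rx": 0,"ry": 0,"rz": 0},
  {"tx": -0.015,"ty": 0.04,"tz": -0.007,"rx": 0,"ry": 0,"rz": 0},
  {"tx": -0.015,"ty": 0.04,"tz": -0.007,"rx": 0,"ry": 0,"rz": 0},
  {"tx": -0.015,"ty": 0.04,"tz": -0.007,"rx": 0,"ry": 0,"rz": 0},
  {"tx": -0.015,"ty": 0.04,"tz": -0.007,"rx": 0,"ry": 0,"rz": 0},
  {"tx": -0.015,"ty": 0.04,"tz": -0.007,"rx": 0,"ry": 0,"rz": 0},
  {"tx": -0.015,"ty": 0.04,"tz": -0.007,"rx": 0,"ry": 0,"rz": 0},
  {"tx": -0.015,"ty": 0.04,"tz": -0.007,"rx": 0,"ry": 0,"rz": 0},
  {"tx": -0.015,"ty": 0.04,"tz": -0.007,"rx": 0,"ry": 0,"rz": 0},
  {"tx": 0,"ty": 0,"tz": 0,"rx": 0,"ry": 0,"rz": 0},
  {"tx": 0,"ty": 0,"tz": 0,"rx": 0,"ry": 0,"rz": 0},
])

```text
clock: 3.8
tool_pos: [558.7, 77.9, 318.0]
ee_rot: [-178.4, -3.0, 175.2]
contact_force: [-0.9, 0.3, 0.4]
width: 85.5
grip_force: 0.0
```

Run:
```python
from h import *
st=manip.observe(); print(st['tool_pos'],st['ee_rot'],st['q'])
np.save('w1.npy',optics.calibration('wrist'),allow_pickle=True)
im=shot('wrist','w1');
```

```text
[558.7  77.9 318. ] [-178.4   -3.   175.2] [  3.4   4.   80.9  -1.1  98.3 -81.9]
```

View pics/w1.png

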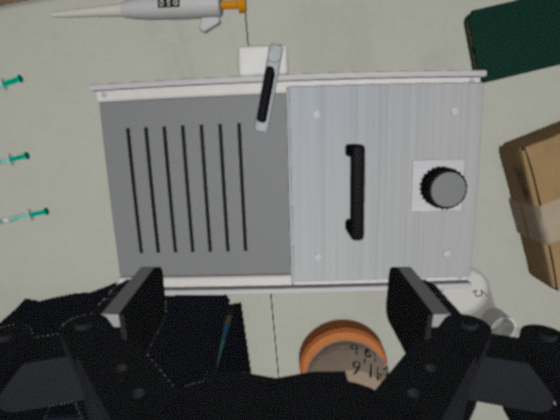

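The wrist view shows the handle bar from (356,146) to (356,239), the knob top at (448,188), and the fin top from (271,72) to (263,121) with the bar axis near (275,48). The cooler's front guide runs from (93,88) to (487,72).

Run:
```python
from h import *
c=np.load('w1.npy',allow_pickle=True).item()
for n,u,z in [('hF',(356,147),111),('hR',(356,237),111),('knobtop',(450,189),97),('finF',(271,72),111),('finR',(263,121),111),('bar pivot end',(276,48),86),('bar tip',(262,127),86),('guideFR',(93,88),73),('guideFL',(487,72),73),('coverFR',(288,84),84),('coverRR',(292,284),84)]:
    print(n,onz(c,u,z))
```

```text
hF [520.5 149.7 111. ]
hR [605.4 146.4 111. ]
knobtop [568.3 242.4  97. ]
finF [448.9  78.  111. ]
finR [490.7  67.3 111. ]
bar pivot end [423.7  83.8  86. ]
bar tip [495.5  64.3  86. ]
guideFR [ 440.5 -105.    73. ]
guideFL [457.8 290.7  73. ]
coverFR [457.2  92.6  84. ]
coverRR [660.4  81.5  84. ]
```

```bash
cat >> h.py <<'E'
def plan(p,yaw,show=True):
    "turn first (rotvec, tool axes), then shift (m, in turned tool axes)"
    st=manip.observe(); T=R.from_euler('xyz',st['ee_rot'],degrees=True); G=R.from_euler('xyz',[180,0,yaw],degrees=True)
    print('at',st['tool_pos'],st['ee_rot'],'q',st['q'],'t',st['clock'],'w',st['width'])
    print('rot',np.round((T.inv()*G).as_rotvec(),3).tolist(),'shift',np.round(G.inv().apply(np.array(p)-st['tool_pos'])/1000,4).tolist())
E
python3 -c "
from h import *
plan((470,73,130),165.6)"
```

```text
at [558.5  76.9 318.1] [-178.4   -3.   175.1] q [  3.4   3.9  81.   -1.2  98.3 -81.9] t 3.85 w 85.83164634795402
rot [-0.032, -0.05, 0.167] shift [0.0847, -0.0258, 0.1881]
```

arm_command([
  {"tx": 0,"ty": 0,"tz": 0,"rx": -0.016,"ry": -0.025,"rz": 0.083},
  {"tx": 0,"ty": 0,"tz": 0,"rx": -0.016,"ry": -0.025,"rz": 0.083},
  {"tx": 0.014,"ty": -0.0043,"tz": 0.031,"rx": 0,"ry": 0,"rz": 0},
  {"tx": 0.014,"ty": -0.0043,"tz": 0.031,"rx": 0,"ry": 0,"rz": 0},
  {"tx": 0.014,"ty": -0.0043,"tz": 0.031,"rx": 0,"ry": 0,"rz": 0},
  {"tx": 0.014,"ty": -0.0043,"tz": 0.031,"rx": 0,"ry": 0,"rz": 0},
  {"tx": 0.014,"ty": -0.0043,"tz": 0.031,"rx": 0,"ry": 0,"rz": 0},
  {"tx": 0.014,"ty": -0.0043,"tz": 0.031,"rx": 0,"ry": 0,"rz": 0},
  {"tx": 0,"ty": 0,"tz": 0,"rx": 0,"ry": 0,"rz": 0},
  {"tx": 0,"ty": 0,"tz": 0,"rx": 0,"ry": 0,"rz": 0},
], claw=0.5, newtons=20)

```text
clock: 4.85
tool_pos: [471.1, 72.1, 133.2]
ee_rot: [180.0, 0.0, 165.5]
contact_force: [0.8, -0.3, 1.0]
width: 42.6
grip_force: 0.0
```

```bash
python3 -c "
from h import *
plan((470,73,98),165.6)
c=optics.calibration('wrist'); print(proj(c,(470,73,109)),proj(c,(433,82,109)))
shot('wrist','w2')"
```

```text
at [471.1  72.1 133.2] [180.    0.  165.5] q [  2.5  -7.5 111.6   0.   75.9 -73. ] t 4.85 w 42.57131182890529
rot [0.001, 0.001, -0.001] shift [0.0013, 0.0006, 0.0352]
[274.5 255.2] [273.3 172.2]
```

View pics/w2.png

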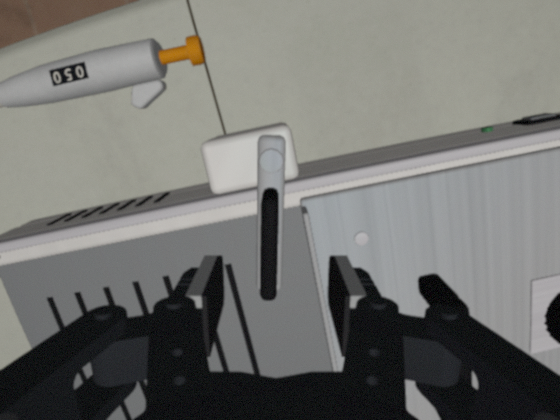

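The fin top spans (270,190) to (269,298), with the pivot at (271,158). That puts the fin middle about 5 mm nearer the pivot and 2 mm to the right of my estimate. I'll shift, lower and grip.

arm_command([
  {"tx": 0.006,"ty": -0.002,"tz": 0.005,"rx": 0,"ry": 0,"rz": 0},
  {"tx": 0,"ty": 0,"tz": 0.015,"rx": 0,"ry": 0,"rz": 0},
  {"tx": 0,"ty": 0,"tz": 0.015,"rx": 0,"ry": 0,"rz": 0},
  {"tx": 0,"ty": 0,"tz": 0,"rx": 0,"ry": 0,"rz": 0},
  {"tx": 0,"ty": 0,"tz": 0,"rx": 0,"ry": 0,"rz": 0},
])

```text
clock: 5.4
tool_pos: [465.6, 72.6, 98.7]
ee_rot: [179.9, 0.1, 165.6]
contact_force: [0.2, -0.2, 1.0]
width: 42.4
grip_force: 0.0
```

arm_command([
  {"tx": 0,"ty": 0,"tz": 0,"rx": 0,"ry": 0,"rz": 0},
  {"tx": 0,"ty": 0,"tz": 0,"rx": 0,"ry": 0,"rz": 0},
  {"tx": 0,"ty": 0,"tz": 0,"rx": 0,"ry": 0,"rz": 0},
  {"tx": 0,"ty": 0,"tz": 0,"rx": 0,"ry": 0,"rz": 0},
  {"tx": 0,"ty": 0,"tz": 0,"rx": 0,"ry": 0,"rz": 0},
  {"tx": 0,"ty": 0,"tz": 0,"rx": 0,"ry": 0,"rz": 0},
], claw=0, newtons=20)

```text
clock: 6.0
tool_pos: [465.7, 71.9, 98.7]
ee_rot: [180.0, 0.2, 165.6]
contact_force: [-1.5, -6.0, 5.8]
width: 7.5
grip_force: 19.8
```

Gripped (7.5 mm). I'll swing 78° clockwise along the arc.

arm_command([
  {"tx": 0.0003,"ty": -0.0052,"tz": 0,"rx": 0,"ry": 0,"rz": 0.136},
  {"tx": 0.0003,"ty": -0.0052,"tz": 0,"rx": 0,"ry": 0,"rz": 0.136},
  {"tx": 0.0003,"ty": -0.0052,"tz": 0,"rx": 0,"ry": 0,"rz": 0.136},
  {"tx": 0.0003,"ty": -0.0052,"tz": 0,"rx": 0,"ry": 0,"rz": 0.136},
  {"tx": 0.0003,"ty": -0.0052,"tz": 0,"rx": 0,"ry": 0,"rz": 0.136},
  {"tx": 0,"ty": 0,"tz": 0,"rx": 0,"ry": 0,"rz": 0},
])

```text
clock: 6.6
tool_pos: [451.7, 50.9, 98.7]
ee_rot: [179.8, 0.1, 126.4]
contact_force: [0.2, -2.6, 3.6]
width: 7.3
grip_force: 19.6
```

arm_command([
  {"tx": 0.0003,"ty": -0.0052,"tz": 0,"rx": 0,"ry": 0,"rz": 0.134},
  {"tx": 0.0003,"ty": -0.0052,"tz": 0,"rx": 0,"ry": 0,"rz": 0.134},
  {"tx": 0.0003,"ty": -0.0052,"tz": 0,"rx": 0,"ry": 0,"rz": 0.134},
  {"tx": 0.0003,"ty": -0.0052,"tz": 0,"rx": 0,"ry": 0,"rz": 0.134},
  {"tx": 0.0003,"ty": -0.0052,"tz": 0,"rx": 0,"ry": 0,"rz": 0.134},
  {"tx": 0,"ty": 0,"tz": 0,"rx": 0,"ry": 0,"rz": 0},
  {"tx": 0,"ty": 0,"tz": 0,"rx": 0,"ry": 0,"rz": 0},
])

```text
clock: 7.3
tool_pos: [428.3, 43.6, 98.8]
ee_rot: [179.7, -0.1, 88.2]
contact_force: [5.8, 0.6, 0.5]
width: 7.5
grip_force: 20.4
```

arm_command([
  {"tx": 0,"ty": 0,"tz": 0,"rx": 0,"ry": 0,"rz": 0},
  {"tx": 0,"ty": 0,"tz": 0,"rx": 0,"ry": 0,"rz": 0},
  {"tx": 0,"ty": 0,"tz": -0.03,"rx": 0,"ry": 0,"rz": 0},
  {"tx": 0,"ty": 0,"tz": -0.04,"rx": 0,"ry": 0,"rz": 0},
  {"tx": 0,"ty": 0,"tz": -0.03,"rx": 0,"ry": 0,"rz": 0},
  {"tx": 0,"ty": 0,"tz": 0,"rx": 0,"ry": 0,"rz": 0},
], claw=0.5)

```text
clock: 7.9
tool_pos: [429.0, 43.4, 202.5]
ee_rot: [179.5, -0.0, 88.3]
contact_force: [0.7, 0.6, 0.7]
width: 42.7
grip_force: 0.0
```

```bash
python3 -c "
from h import *
plan((563,148,160),177.7)"
```

```text
at [429.   43.4 202.5] [179.5  -0.   88.3] q [ -1.1 -19.2 114.    0.   84.7   0.6] t 7.9 w 42.697334613982235
rot [0.007, 0.006, -1.561] shift [-0.1297, 0.1099, 0.0425]
```

arm_command([
  {"tx": 0,"ty": 0,"tz": 0,"rx": 0.007,"ry": 0.006,"rz": -0.141},
  {"tx": 0,"ty": 0,"tz": 0,"rx": 0,"ry": 0,"rz": -0.142},
  {"tx": 0,"ty": 0,"tz": 0,"rx": 0,"ry": 0,"rz": -0.142},
  {"tx": 0,"ty": 0,"tz": 0,"rx": 0,"ry": 0,"rz": -0.142},
  {"tx": 0,"ty": 0,"tz": 0,"rx": 0,"ry": 0,"rz": -0.142},
  {"tx": 0,"ty": 0,"tz": 0,"rx": 0,"ry": 0,"rz": -0.142},
  {"tx": 0,"ty": 0,"tz": 0,"rx": 0,"ry": 0,"rz": -0.142},
  {"tx": 0,"ty": 0,"tz": 0,"rx": 0,"ry": 0,"rz": -0.142},
  {"tx": 0,"ty": 0,"tz": 0,"rx": 0,"ry": 0,"rz": -0.142},
  {"tx": 0,"ty": 0,"tz": 0,"rx": 0,"ry": 0,"rz": -0.142},
  {"tx": 0,"ty": 0,"tz": 0,"rx": 0,"ry": 0,"rz": -0.142},
  {"tx": -0.0325,"ty": 0.0275,"tz": 0.01,"rx": 0,"ry": 0,"rz": 0},
  {"tx": -0.0325,"ty": 0.0275,"tz": 0.01,"rx": 0,"ry": 0,"rz": 0},
  {"tx": -0.0325,"ty": 0.0275,"tz": 0.01,"rx": 0,"ry": 0,"rz": 0},
  {"tx": -0.0325,"ty": 0.0275,"tz": 0.01,"rx": 0,"ry": 0,"rz": 0},
  {"tx": 0,"ty": 0,"tz": 0,"rx": 0,"ry": 0,"rz": 0},
  {"tx": 0,"ty": 0,"tz": 0,"rx": 0,"ry": 0,"rz": 0},
])

```text
clock: 9.6
tool_pos: [559.4, 148.5, 154.7]
ee_rot: [179.7, -0.6, 177.8]
contact_force: [-0.5, -0.3, -0.4]
width: 42.6
grip_force: 0.0
```

```bash
python3 -c "
from h import *
plan((563,148,93),177.7)
c=optics.calibration('wrist'); print(proj(c,(563,148,111)),proj(c,(568.3,242.4,97)),proj(c,(428,43.5,109)),proj(c,(427.8,81.5,85)))
shot('wrist','w3')"
```

```text
at [559.4 148.5 154.7] [179.7  -0.6 177.8] q [  9.5   7.8  93.8   0.4  78.9 -78.3] t 9.6 w 42.63459122023656
rot [0.005, -0.011, 0.001] shift [-0.0036, -0.0004, 0.0617]
[272.6 250.5] [442.6 243.6] [ 33.7 -21.9] [131.7 -14.1]
```

View pics/w3.png

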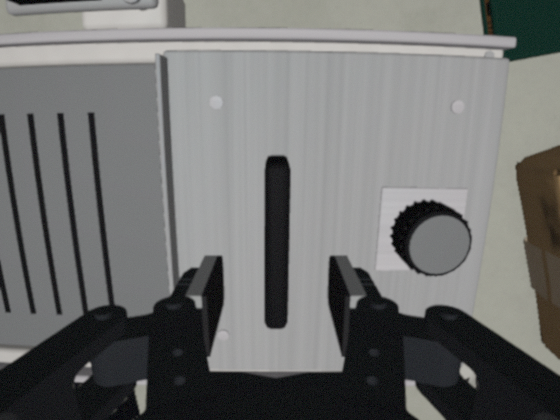

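The handle middle is at (277,241), so I only need small corrections. The latch lies along the front at the upper left and the knob top is at (441,244). Gripping the handle now.

arm_command([
  {"tx": 0,"ty": 0.0015,"tz": 0.02,"rx": 0.005,"ry": -0.011,"rz": 0},
  {"tx": 0,"ty": 0,"tz": 0.02,"rx": 0,"ry": 0,"rz": 0},
  {"tx": 0,"ty": 0,"tz": 0.02,"rx": 0,"ry": 0,"rz": 0},
  {"tx": 0,"ty": 0,"tz": 0,"rx": 0,"ry": 0,"rz": 0},
])

```text
clock: 10.05
tool_pos: [558.1, 148.7, 95.5]
ee_rot: [180.0, 0.1, 177.6]
contact_force: [0.1, -0.3, -0.3]
width: 42.6
grip_force: 0.0
```

arm_command([
  {"tx": 0,"ty": 0,"tz": 0,"rx": 0,"ry": 0,"rz": 0},
  {"tx": 0,"ty": 0,"tz": 0,"rx": 0,"ry": 0,"rz": 0},
  {"tx": 0,"ty": 0,"tz": 0,"rx": 0,"ry": 0,"rz": 0},
  {"tx": 0,"ty": 0,"tz": 0,"rx": 0,"ry": 0,"rz": 0},
  {"tx": 0,"ty": 0,"tz": 0,"rx": 0,"ry": 0,"rz": 0},
  {"tx": 0,"ty": 0,"tz": 0,"rx": 0,"ry": 0,"rz": 0},
], claw=0, newtons=20)

```text
clock: 10.65
tool_pos: [561.7, 149.3, 99.7]
ee_rot: [180.0, 0.4, 177.7]
contact_force: [-3.3, -5.2, 8.0]
width: 12.5
grip_force: 24.7
```

arm_command([
  {"tx": 0,"ty": -0.002,"tz": 0,"rx": 0,"ry": 0,"rz": 0},
  {"tx": 0,"ty": -0.002,"tz": 0,"rx": 0,"ry": 0,"rz": 0},
  {"tx": 0,"ty": 0,"tz": 0,"rx": 0,"ry": 0,"rz": 0},
])

```text
clock: 10.95
tool_pos: [561.5, 146.4, 99.8]
ee_rot: [179.9, 0.4, 177.7]
contact_force: [-3.8, 1.2, 6.3]
width: 12.5
grip_force: 24.5
```

arm_command([
  {"tx": 0,"ty": -0.002,"tz": 0,"rx": 0,"ry": 0,"rz": 0},
  {"tx": 0,"ty": -0.002,"tz": 0,"rx": 0,"ry": 0,"rz": 0},
  {"tx": 0,"ty": 0,"tz": 0,"rx": 0,"ry": 0,"rz": 0},
])

```text
clock: 11.25
tool_pos: [561.3, 142.5, 99.8]
ee_rot: [179.9, 0.4, 177.7]
contact_force: [-3.0, 1.7, 6.4]
width: 12.3
grip_force: 24.6
```

arm_command([
  {"tx": 0,"ty": -0.002,"tz": 0,"rx": 0,"ry": 0,"rz": 0},
  {"tx": 0,"ty": -0.001,"tz": 0,"rx": 0,"ry": 0,"rz": 0},
  {"tx": 0,"ty": 0,"tz": 0,"rx": 0,"ry": 0,"rz": 0},
])

```text
clock: 11.55
tool_pos: [561.2, 139.6, 99.7]
ee_rot: [179.8, 0.4, 177.7]
contact_force: [-4.0, 1.4, 6.0]
width: 12.4
grip_force: 24.6
```

The cover moved 10 mm with little force, so it is free. Sliding it on.

arm_command([
  {"tx": 0,"ty": -0.004,"tz": 0,"rx": 0,"ry": 0,"rz": 0},
  {"tx": 0,"ty": -0.006,"tz": 0,"rx": 0,"ry": 0,"rz": 0},
  {"tx": 0,"ty": -0.01,"tz": 0,"rx": 0,"ry": 0,"rz": 0},
  {"tx": 0,"ty": -0.015,"tz": 0,"rx": 0,"ry": 0,"rz": 0},
  {"tx": 0,"ty": -0.015,"tz": 0,"rx": 0,"ry": 0,"rz": 0},
])

```text
clock: 12.05
tool_pos: [558.8, 89.7, 99.7]
ee_rot: [179.8, 0.4, 177.7]
contact_force: [-5.7, 3.8, 9.1]
width: 12.2
grip_force: 25.0
```

arm_command([
  {"tx": 0,"ty": -0.02,"tz": 0,"rx": 0,"ry": 0,"rz": 0},
  {"tx": 0,"ty": -0.02,"tz": 0,"rx": 0,"ry": 0,"rz": 0},
  {"tx": 0,"ty": -0.02,"tz": 0,"rx": 0,"ry": 0,"rz": 0},
  {"tx": 0,"ty": -0.02,"tz": 0,"rx": 0,"ry": 0,"rz": 0},
  {"tx": 0,"ty": -0.02,"tz": 0,"rx": 0,"ry": 0,"rz": 0},
  {"tx": 0,"ty": -0.02,"tz": 0,"rx": 0,"ry": 0,"rz": 0},
  {"tx": 0,"ty": -0.01,"tz": 0,"rx": 0,"ry": 0,"rz": 0},
  {"tx": 0,"ty": 0,"tz": 0,"rx": 0,"ry": 0,"rz": 0},
  {"tx": 0,"ty": 0,"tz": 0,"rx": 0,"ry": 0,"rz": 0},
])

```text
clock: 12.95
tool_pos: [552.4, -42.0, 99.7]
ee_rot: [180.0, 0.2, 177.6]
contact_force: [-13.1, -1.8, 16.7]
width: 12.8
grip_force: 25.7
```

arm_command([
  {"tx": 0,"ty": 0,"tz": 0,"rx": 0,"ry": 0,"rz": 0},
  {"tx": 0,"ty": 0,"tz": 0,"rx": 0,"ry": 0,"rz": 0},
  {"tx": 0,"ty": 0,"tz": 0,"rx": 0,"ry": 0,"rz": 0},
  {"tx": 0,"ty": 0,"tz": -0.02,"rx": 0,"ry": 0,"rz": 0},
  {"tx": 0,"ty": 0,"tz": -0.04,"rx": 0,"ry": 0,"rz": 0},
  {"tx": 0,"ty": -0.01,"tz": -0.04,"rx": 0,"ry": 0,"rz": 0},
  {"tx": 0,"ty": -0.01,"tz": -0.04,"rx": 0,"ry": 0,"rz": 0},
  {"tx": 0,"ty": -0.01,"tz": -0.04,"rx": 0,"ry": 0,"rz": 0},
  {"tx": 0,"ty": -0.01,"tz": -0.04,"rx": 0,"ry": 0,"rz": 0},
  {"tx": 0,"ty": 0,"tz": -0.04,"rx": 0,"ry": 0,"rz": 0},
  {"tx": 0,"ty": 0,"tz": 0,"rx": 0,"ry": 0,"rz": 0},
  {"tx": 0,"ty": 0,"tz": 0,"rx": 0,"ry": 0,"rz": 0},
], claw=0.5)

```text
clock: 14.15
tool_pos: [550.9, -81.2, 358.7]
ee_rot: [180.0, 0.4, 177.7]
contact_force: [0.7, 0.1, -0.9]
width: 42.5
grip_force: 0.0
```

```bash
python3 -c "
from h import *
st=manip.observe();print(st['tool_pos'],st['ee_rot'])
np.save('w4.npy',optics.calibration('wrist'),allow_pickle=True)
shot('wrist','w4')"
```

```text
[550.9 -81.2 358.7] [180.    0.4 177.7]
```

View pics/w4.png

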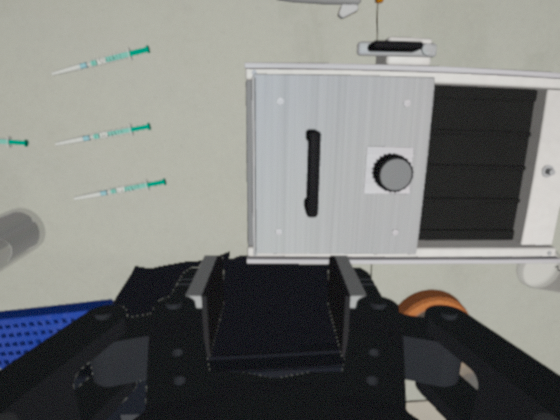

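The cover is open. The well shows at u≈420–537, v≈87–242, with ribs at v≈127, 162 and 203 and the keeper at (547,171). Syringes span (53,75)–(150,48), (56,144)–(151,125) and (75,198)–(166,181), and a fourth runs off the left edge at (28,142). I'll measure these and the ribs.

Run:
```python
from h import *
c=np.load('w4.npy',allow_pickle=True).item(); im=cv2.imread('pics/w4.png')
g=cv2.cvtColor(im,cv2.COLOR_BGR2GRAY).astype(int)
for u in (450,500): print(u,' '.join(str(v) for v in g[80:250,u-4:u+5].mean(1).astype(int)))
def syr(a,c,box,z=5):
    x0,y0,x1,y1=box; r=a[y0:y1,x0:x1].astype(int); bg=np.median(r.reshape(-1,3),0)
    m=(np.abs(r-bg).sum(2)>40).astype(np.uint8); m=cv2.morphologyEx(m,cv2.MORPH_CLOSE,np.ones((3,3)))
    n,l,st,ce=cv2.connectedComponentsWithStats(m); k=1+st[1:,4].argmax()
    ys,xs=np.where(l==k); P=np.array([onz(c,(x+x0,y+y0),z)[:2] for x,y in zip(xs,ys)])
    ctr=P.mean(0); u=np.linalg.svd(P-ctr)[2][0]; t=(P-ctr)@u
    print('mid',ctr+u*(t.min()+t.max())/2,'len',np.ptp(t),'ang',np.degrees(np.arctan2(u[1],u[0])))
for b in [(40,35,165,85),(40,112,165,155),(60,170,180,208)]: syr(im,c,b)
for n,u,z in [('hF',(313,134),111),('hR',(312,212),111),('FR',(247,68),73),('RR',(249,262),73),('keeper',(547,171),68),('latch end',(358,49),86),('latch other',(435,49),86)]: print(n,onz(c,u,z))
```

```text
450 212 207 194 167 130 91 54 36 36 37 38 37 37 37 38 38 37 34 33 36 37 37 39 37 39 40 38 38 38 38 38 36 37 37 37 39 38 36 37 38 37 37 36 37 37 37 38 37 35 32 32 35 35 33 33 36 38 37 38 37 37 37 38 38 39 38 38 39 38 39 38 38 39 38 38 39 38 39 38 39 38 38 38 35 32 30 36 36 36 38 37 37 36 38 39 36 37 36 38 38 37 37 37 38 38 38 38 38 38 38 37 37 38 36 37 37 33 30 29 33 35 36 37 36 38 38 37 37 39 37 38 38 37 37 37 36 37 37 38 39 36 37 37 38 37 36 37 38 34 28 29 36 38 38 37 37 38 37 42 63 91 109 115 115 115 115 121 145 176 198
500 211 211 210 206 195 172 137 98 60 38 36 35 37 36 34 36 37 36 35 33 34 34 39 37 37 37 37 36 35 36 37 37 38 37 36 38 35 37 36 37 36 36 36 37 37 36 36 36 36 36 33 33 34 34 35 34 35 36 37 35 36 37 36 35 37 35 36 36 37 34 37 35 36 36 36 36 35 37 36 36 37 38 37 37 35 31 31 35 34 34 36 36 36 38 37 37 37 37 38 37 36 38 37 39 37 39 38 37 39 37 36 38 37 37 36 36 36 33 29 31 36 34 35 35 37 37 36 38 36 37 36 37 37 37 38 36 37 35 37 38 36 37 35 37 38 36 37 36 34 27 30 34 37 36 38 38 39 36 40 60 91 106 112 111 112 112 118 144 177 198
mid [ 412.5 -268.9] len 79.89126176860931 ang 99.40301166372038
mid [ 504.7 -278.5] len 79.86341463792141 ang 96.69652198963306
mid [ 578.3 -265.8] len 78.68869965922748 ang 97.36573211729869
hF [512.3 -40.9 111. ]
hR [593.8 -43.2 111. ]
FR [ 442.6 -106.3   73. ]
RR [ 664.6 -116.9   73. ]
keeper [566.3 245.1  68. ]
latch end [429.2   9.3  86. ]
latch other [430.5  90.   86. ]
```

Run:
```python
from h import *
c=np.load('w4.npy',allow_pickle=True).item()
for u,vs in ((450,(98.3,129.5,133,165.2,198.5,231)),(500,(99,130.5,165.5,198.5,229.5))):
    for v in vs: print(u,v,onz(c,(u,v),35),onz(c,(u,v),30)[:2])
for u in [(534,130),(523,230),(540,130),(526,242)]: print(u,onz(c,u,62)[:2],onz(c,u,30)[:2])
plan((416,-295,120),99.4)
```

```text
450 98.3 [480.2 132.3  35. ] [480.2 134.6]
450 129.5 [517.4 134.8  35. ] [517.7 137.1]
450 133 [521.6 135.1  35. ] [522.  137.4]
450 165.2 [561.5 138.   35. ] [562.3 140.3]
450 198.5 [604.5 141.5  35. ] [605.8 143.9]
450 231 [648.6 145.3  35. ] [650.4 147.8]
500 99 [481.9 195.8  35. ] [481.8 198.8]
500 130.5 [519.9 199.5  35. ] [520.3 202.5]
500 165.5 [563.8 204.1  35. ] [564.6 207.2]
500 198.5 [607.  209.2  35. ] [608.3 212.3]
500 229.5 [649.6 214.5  35. ] [651.4 217.7]
(534, 130) [517.9 226. ] [520.3 248.5]
(523, 230) [642.  228.5] [653.7 251.2]
(540, 130) [518.  233.7] [520.4 256.9]
(526, 242) [658.4 235.1] [671.3 258.3]
at [550.3 -81.  356.9] [179.9   0.3 177.7] q [ -13.7   -0.6   81.5    0.1   98.8 -101.4] t 14.2 w 42.45679615583594
rot [0.004, 0.003, 1.367] shift [-0.1892, -0.1674, 0.2369]
```

arm_command([
  {"tx": 0,"ty": 0,"tz": 0,"rx": 0.004,"ry": 0.003,"rz": 0.137},
  {"tx": 0,"ty": 0,"tz": 0,"rx": 0,"ry": 0,"rz": 0.137},
  {"tx": 0,"ty": 0,"tz": 0,"rx": 0,"ry": 0,"rz": 0.137},
  {"tx": 0,"ty": 0,"tz": 0,"rx": 0,"ry": 0,"rz": 0.137},
  {"tx": 0,"ty": 0,"tz": 0,"rx": 0,"ry": 0,"rz": 0.137},
  {"tx": 0,"ty": 0,"tz": 0,"rx": 0,"ry": 0,"rz": 0.137},
  {"tx": 0,"ty": 0,"tz": 0,"rx": 0,"ry": 0,"rz": 0.137},
  {"tx": 0,"ty": 0,"tz": 0,"rx": 0,"ry": 0,"rz": 0.137},
  {"tx": 0,"ty": 0,"tz": 0,"rx": 0,"ry": 0,"rz": 0.137},
  {"tx": 0,"ty": 0,"tz": 0,"rx": 0,"ry": 0,"rz": 0.137},
  {"tx": -0.027,"ty": -0.024,"tz": 0.018,"rx": 0,"ry": 0,"rz": 0},
  {"tx": -0.027,"ty": -0.024,"tz": 0.022,"rx": 0,"ry": 0,"rz": 0},
  {"tx": -0.027,"ty": -0.024,"tz": 0.033,"rx": 0,"ry": 0,"rz": 0},
  {"tx": -0.027,"ty": -0.024,"tz": 0.033,"rx": 0,"ry": 0,"rz": 0},
  {"tx": -0.027,"ty": -0.024,"tz": 0.033,"rx": 0,"ry": 0,"rz": 0},
  {"tx": -0.027,"ty": -0.024,"tz": 0.033,"rx": 0,"ry": 0,"rz": 0},
  {"tx": -0.027,"ty": -0.024,"tz": 0.033,"rx": 0,"ry": 0,"rz": 0},
  {"tx": 0,"ty": 0,"tz": 0,"rx": 0,"ry": 0,"rz": 0},
  {"tx": 0,"ty": 0,"tz": 0,"rx": 0,"ry": 0,"rz": 0},
], claw=0.5)

```text
clock: 16.1
tool_pos: [413.0, -294.2, 150.1]
ee_rot: [-179.9, -0.1, 99.1]
contact_force: [0.6, 0.1, 0.9]
width: 42.6
grip_force: 0.0
```

```bash
cat >> h.py <<'E'
def syrs():
    "bench syringes from the side camera: mid, length, angle"
    s=optics.calibration('side'); im=shot('side','slast'); hsv=cv2.cvtColor(im,cv2.COLOR_BGR2HSV)
    m=cv2.inRange(hsv,(65,60,60),(95,255,255)); m[:255]=0; m[:,380:]=0; m[:,:215]=0
    m=cv2.dilate(m,np.ones((9,5),np.uint8)); n,l,st,ce=cv2.connectedComponentsWithStats(m)
    for i in range(1,n):
        x,y,w,h,_=st[i]; x0,y0,x1,y1=x-8,y-4,x+w+12,y+h+28
        r=im[y0:y1,x0:x1].astype(int); bg=np.median(r.reshape(-1,3),0)
        k=(np.abs(r-bg).sum(2)>35).astype(np.uint8)
        nn,ll,ss,_=cv2.connectedComponentsWithStats(k); j=1+ss[1:,4].argmax()
        ys,xs=np.where(ll==j); P=np.array([onz(s,(a+x0,b+y0),5)[:2] for a,b in zip(xs,ys)])
        c=P.mean(0); u=np.linalg.svd(P-c)[2][0]; u=u if u[1]>0 else -u; t=(P-c)@u
        print('syr',c+u*(t.min()+t.max())/2,'len',round(np.ptp(t),1),'ang',round(np.degrees(np.arctan2(u[1],u[0])),1))
E
python3 -c "
from h import *
syrs(); plan((416.5,-295,11),99.4)"
```

```text
syr [ 580.5 -293.4] len 137.0 ang 97.5
syr [ 506.7 -306. ] len 137.9 ang 96.7
syr [ 415.4 -295.6] len 137.9 ang 99.5
syr [ 502.9 -477. ] len 134.6 ang 82.9
at [ 414.4 -294.4  151.8] [-180.     0.1   99.2] q [-41.1  -3.4 105.7  -0.   77.7 -50.3] t 16.15 w 42.86756369802385
rot [-0.0, 0.001, -0.004] shift [-0.0009, 0.002, 0.1408]
```

arm_command([
  {"tx": 0,"ty": 0.002,"tz": 0.035,"rx": 0,"ry": 0,"rz": 0},
  {"tx": 0,"ty": 0,"tz": 0.035,"rx": 0,"ry": 0,"rz": 0},
  {"tx": 0,"ty": 0,"tz": 0.035,"rx": 0,"ry": 0,"rz": 0},
  {"tx": 0,"ty": 0,"tz": 0.02,"rx": 0,"ry": 0,"rz": 0},
  {"tx": 0,"ty": 0,"tz": 0.014,"rx": 0,"ry": 0,"rz": 0},
  {"tx": 0,"ty": 0,"tz": 0,"rx": 0,"ry": 0,"rz": 0},
])

```text
clock: 16.75
tool_pos: [416.9, -293.8, 12.6]
ee_rot: [-180.0, 0.1, 99.3]
contact_force: [-0.8, -0.1, 0.2]
width: 42.8
grip_force: 0.0
```

arm_command([
  {"tx": 0,"ty": 0,"tz": 0,"rx": 0,"ry": 0,"rz": 0},
  {"tx": 0,"ty": 0,"tz": 0,"rx": 0,"ry": 0,"rz": 0},
  {"tx": 0,"ty": 0,"tz": 0,"rx": 0,"ry": 0,"rz": 0},
  {"tx": 0,"ty": 0,"tz": 0,"rx": 0,"ry": 0,"rz": 0},
  {"tx": 0,"ty": 0,"tz": 0,"rx": 0,"ry": 0,"rz": 0},
  {"tx": 0,"ty": 0,"tz": 0,"rx": 0,"ry": 0,"rz": 0},
], claw=0, newtons=30)

```text
clock: 17.35
tool_pos: [418.3, -296.1, 15.6]
ee_rot: [179.8, 0.3, 99.2]
contact_force: [-0.3, 0.2, 6.9]
width: 8.1
grip_force: 29.6
```

arm_command([
  {"tx": 0,"ty": 0,"tz": -0.02,"rx": 0,"ry": 0,"rz": 0},
  {"tx": 0,"ty": 0,"tz": -0.04,"rx": 0,"ry": 0,"rz": 0},
  {"tx": 0,"ty": 0,"tz": -0.04,"rx": 0,"ry": 0,"rz": 0},
  {"tx": 0,"ty": 0,"tz": -0.04,"rx": 0,"ry": 0,"rz": 0.103},
  {"tx": 0,"ty": 0,"tz": -0.02,"rx": 0,"ry": 0,"rz": 0.103},
  {"tx": 0,"ty": 0,"tz": 0,"rx": 0,"ry": 0,"rz": 0},
])

```text
clock: 17.95
tool_pos: [418.8, -296.7, 178.9]
ee_rot: [179.5, 0.5, 87.2]
contact_force: [0.8, 0.4, -0.5]
width: 8.1
grip_force: 29.3
```

```bash
python3 -c "
from h import *
plan((500,168,170),87.5);print(manip.observe()['grip_force'])"
```

```text
at [ 418.8 -296.7  178.9] [179.5   0.5  87.2] q [-41.   -4.6 103.9  -0.1  80.  -38.2] t 17.95 w 8.135671604345506
rot [0.008, 0.008, -0.005] shift [0.4678, 0.0608, 0.0089]
29.27801012992859
```

arm_command([
  {"tx": 0.02,"ty": 0.003,"tz": 0,"rx": 0.008,"ry": 0.008,"rz": -0.005},
  {"tx": 0.04,"ty": 0.005,"tz": 0,"rx": 0,"ry": 0,"rz": 0},
  {"tx": 0.04,"ty": 0.005,"tz": 0,"rx": 0,"ry": 0,"rz": 0},
  {"tx": 0.04,"ty": 0.005,"tz": 0,"rx": 0,"ry": 0,"rz": 0},
  {"tx": 0.04,"ty": 0.005,"tz": 0,"rx": 0,"ry": 0,"rz": 0},
  {"tx": 0.04,"ty": 0.005,"tz": 0,"rx": 0,"ry": 0,"rz": 0},
  {"tx": 0.04,"ty": 0.005,"tz": 0,"rx": 0,"ry": 0,"rz": 0},
  {"tx": 0.04,"ty": 0.005,"tz": 0,"rx": 0,"ry": 0,"rz": 0},
  {"tx": 0.04,"ty": 0.005,"tz": 0,"rx": 0,"ry": 0,"rz": 0},
  {"tx": 0.04,"ty": 0.005,"tz": 0,"rx": 0,"ry": 0,"rz": 0},
  {"tx": 0.04,"ty": 0.005,"tz": 0,"rx": 0,"ry": 0,"rz": 0},
  {"tx": 0.03,"ty": 0.005,"tz": 0,"rx": 0,"ry": 0,"rz": 0},
  {"tx": 0.018,"ty": 0.003,"tz": 0,"rx": 0,"ry": 0,"rz": 0},
  {"tx": 0,"ty": 0,"tz": 0,"rx": 0,"ry": 0,"rz": 0},
  {"tx": 0,"ty": 0,"tz": 0,"rx": 0,"ry": 0,"rz": 0},
])

```text
clock: 19.45
tool_pos: [496.2, 170.2, 174.6]
ee_rot: [-179.5, -0.3, 87.8]
contact_force: [0.8, -0.1, 0.2]
width: 7.6
grip_force: 29.3
```

```bash
python3 -c "
from h import *
plan((500,168,46),87.5);print(manip.observe()['grip_force'])
np.save('w5.npy',optics.calibration('wrist'),allow_pickle=True)
shot('wrist','w5')"
```

```text
at [496.2 170.2 174.6] [-179.5   -0.3   87.8] q [ 13.1  -1.6 101.5   0.4  80.5  15.2] t 19.45 w 7.555841000338824
rot [-0.008, -0.004, 0.005] shift [-0.002, 0.0039, 0.1286]
29.292992055416107
```

View pics/w5.png

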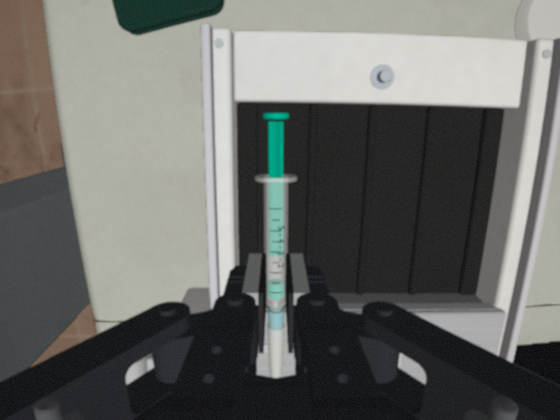

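The syringe is held straight, plunger end at (276,115). The ribs start at (311,105), (368,105) and (427,105), and the well's left edge is at v≈105. Checking these positions.

Run:
```python
from h import *
c=np.load('w5.npy',allow_pickle=True).item()
for u in [(311,106),(368,106),(427,106),(311,200),(362,200),(420,200)]: print(u,onz(c,u,35))
print('wall',onz(c,(370,105),62),onz(c,(240,103),62),'front/rear wall',onz(c,(236,150),62),onz(c,(503,110),35),onz(c,(495,200),35))
print('plunger',onz(c,(276,114),164),'flange',onz(c,(276,178),164))
```

```text
(311, 106) [523.7 239.5  35. ]
(368, 106) [564.4 238.2  35. ]
(427, 106) [607.2 237.2  35. ]
(311, 200) [522.6 170.8  35. ]
(362, 200) [561.1 169.4  35. ]
(420, 200) [605.6 167.9  35. ]
wall [559.4 238.6  62. ] [476.  242.7  62. ] front/rear wall [471.6 212.8  62. ] [664.6 233.6  35. ] [665.1 165.9  35. ]
plunger [499.6 235.4 164. ] flange [498.7 210.8 164. ]
```

arm_command([
  {"tx": -0.003,"ty": 0.004,"tz": 0,"rx": -0.008,"ry": -0.004,"rz": 0.005},
  {"tx": 0,"ty": 0,"tz": 0.03,"rx": 0,"ry": 0,"rz": 0},
  {"tx": 0,"ty": 0,"tz": 0.03,"rx": 0,"ry": 0,"rz": 0},
  {"tx": 0,"ty": 0,"tz": 0.03,"rx": 0,"ry": 0,"rz": 0},
  {"tx": 0,"ty": 0,"tz": 0.02,"rx": 0,"ry": 0,"rz": 0},
  {"tx": 0,"ty": 0,"tz": 0.01,"rx": 0,"ry": 0,"rz": 0},
  {"tx": 0,"ty": 0,"tz": 0.006,"rx": 0,"ry": 0,"rz": 0},
  {"tx": 0,"ty": 0,"tz": 0,"rx": 0,"ry": 0,"rz": 0},
  {"tx": 0,"ty": 0,"tz": 0,"rx": 0,"ry": 0,"rz": 0},
])

```text
clock: 20.4
tool_pos: [501.8, 167.3, 50.8]
ee_rot: [179.8, -0.1, 87.4]
contact_force: [0.8, 0.5, 0.2]
width: 8.1
grip_force: 29.3
```

arm_command([
  {"tx": 0,"ty": 0,"tz": 0.003,"rx": 0,"ry": 0,"rz": 0},
  {"tx": 0,"ty": 0,"tz": 0,"rx": 0,"ry": 0,"rz": 0},
  {"tx": 0,"ty": 0,"tz": 0,"rx": 0,"ry": 0,"rz": 0},
])

```text
clock: 20.7
tool_pos: [501.1, 167.4, 46.9]
ee_rot: [179.9, -0.1, 87.4]
contact_force: [0.3, 0.3, -0.3]
width: 8.0
grip_force: 29.3
```

arm_command([
  {"tx": 0,"ty": 0,"tz": 0,"rx": 0,"ry": 0,"rz": 0},
  {"tx": 0,"ty": 0,"tz": 0,"rx": 0,"ry": 0,"rz": 0},
  {"tx": 0,"ty": 0,"tz": 0,"rx": 0,"ry": 0,"rz": 0},
  {"tx": 0,"ty": 0,"tz": -0.02,"rx": 0,"ry": 0,"rz": 0},
  {"tx": 0,"ty": 0,"tz": -0.03,"rx": 0,"ry": 0,"rz": 0},
  {"tx": 0,"ty": 0,"tz": -0.04,"rx": 0,"ry": 0,"rz": 0},
  {"tx": 0,"ty": 0,"tz": -0.04,"rx": 0,"ry": 0,"rz": 0},
  {"tx": 0,"ty": 0,"tz": 0,"rx": 0,"ry": 0,"rz": 0},
], claw=0.22)

```text
clock: 21.5
tool_pos: [504.5, 168.1, 183.8]
ee_rot: [179.3, -0.2, 87.4]
contact_force: [0.9, 0.8, 1.5]
width: 18.9
grip_force: 0.0
```

```bash
python3 -c "
from h import *
shot('wrist','w6'); syrs(); plan((507,-305,150),96.7)"
```

```text
syr [ 580.4 -293.4] len 137.0 ang 97.5
syr [ 506.6 -306. ] len 137.9 ang 96.7
syr [ 502.9 -477. ] len 134.6 ang 82.7
at [501.7 167.4 178.1] [179.7  -0.1  87.4] q [ 12.9  -1.7 101.2   0.   80.2  15.5] t 21.6 w 18.88157402686835
rot [0.005, -0.002, -0.162] shift [-0.4698, -0.0498, 0.0281]
```

View pics/w6.png

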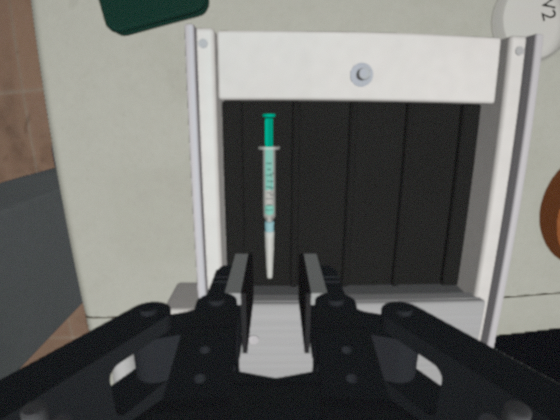

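Syringe 1 lies flat in lane 1, at (269,195) between the ledge and the rib. On to syringe 2.

arm_command([
  {"tx": 0,"ty": 0,"tz": 0,"rx": 0.003,"ry": 0,"rz": -0.081},
  {"tx": 0,"ty": 0,"tz": 0,"rx": 0.002,"ry": -0.002,"rz": -0.081},
  {"tx": -0.03,"ty": -0.004,"tz": 0,"rx": 0,"ry": 0,"rz": 0},
  {"tx": -0.04,"ty": -0.004,"tz": 0,"rx": 0,"ry": 0,"rz": 0},
  {"tx": -0.04,"ty": -0.004,"tz": 0,"rx": 0,"ry": 0,"rz": 0},
  {"tx": -0.04,"ty": -0.004,"tz": 0,"rx": 0,"ry": 0,"rz": 0},
  {"tx": -0.04,"ty": -0.004,"tz": 0,"rx": 0,"ry": 0,"rz": 0},
  {"tx": -0.04,"ty": -0.004,"tz": 0,"rx": 0,"ry": 0,"rz": 0},
  {"tx": -0.04,"ty": -0.004,"tz": 0,"rx": 0,"ry": 0,"rz": 0},
  {"tx": -0.04,"ty": -0.004,"tz": 0,"rx": 0,"ry": 0,"rz": 0},
  {"tx": -0.04,"ty": -0.004,"tz": 0,"rx": 0,"ry": 0,"rz": 0},
  {"tx": -0.04,"ty": -0.004,"tz": 0,"rx": 0,"ry": 0,"rz": 0},
  {"tx": -0.04,"ty": -0.005,"tz": 0.03,"rx": 0,"ry": 0,"rz": 0},
  {"tx": -0.03,"ty": -0.004,"tz": 0.03,"rx": 0,"ry": 0,"rz": 0},
  {"tx": -0.01,"ty": 0,"tz": 0.03,"rx": 0,"ry": 0,"rz": 0},
  {"tx": 0,"ty": 0,"tz": 0,"rx": 0,"ry": 0,"rz": 0},
  {"tx": 0,"ty": 0,"tz": 0,"rx": 0,"ry": 0,"rz": 0},
], claw=0.4)

```text
clock: 23.3
tool_pos: [504.9, -304.1, 85.4]
ee_rot: [-179.6, -0.1, 96.6]
contact_force: [0.6, -0.4, -0.5]
width: 34.2
grip_force: 0.0
```

```bash
python3 -c "
from h import *
plan((508,-305,12.5),96.7)"
```

```text
at [ 504.9 -304.1   85.4] [-179.6   -0.1   96.6] q [-36.   13.3  95.3  -0.2  71.7 -42.5] t 23.3 w 34.154914505334666
rot [-0.007, -0.003, -0.001] shift [-0.0013, 0.0029, 0.0729]
```

arm_command([
  {"tx": -0.001,"ty": 0.002,"tz": 0.02,"rx": -0.005,"ry": -0.002,"rz": 0},
  {"tx": 0,"ty": 0,"tz": 0.03,"rx": 0,"ry": 0,"rz": 0},
  {"tx": 0,"ty": 0,"tz": 0.015,"rx": 0,"ry": 0,"rz": 0},
  {"tx": 0,"ty": 0,"tz": 0.009,"rx": 0,"ry": 0,"rz": 0},
  {"tx": 0,"ty": 0,"tz": 0,"rx": 0,"ry": 0,"rz": 0},
])

```text
clock: 23.8
tool_pos: [508.2, -305.3, 12.7]
ee_rot: [180.0, 0.1, 96.7]
contact_force: [0.0, 0.0, 0.2]
width: 34.2
grip_force: 0.0
```

arm_command([
  {"tx": 0,"ty": 0,"tz": 0,"rx": 0,"ry": 0,"rz": 0},
  {"tx": 0,"ty": 0,"tz": 0,"rx": 0,"ry": 0,"rz": 0},
  {"tx": 0,"ty": 0,"tz": 0,"rx": 0,"ry": 0,"rz": 0},
  {"tx": 0,"ty": 0,"tz": 0,"rx": 0,"ry": 0,"rz": 0},
  {"tx": 0,"ty": 0,"tz": 0,"rx": 0,"ry": 0,"rz": 0},
  {"tx": 0,"ty": 0,"tz": 0,"rx": 0,"ry": 0,"rz": 0},
], claw=0, newtons=30)

```text
clock: 24.4
tool_pos: [509.5, -306.8, 14.8]
ee_rot: [179.8, 0.2, 96.7]
contact_force: [-0.1, 1.8, 6.4]
width: 8.0
grip_force: 29.9
```

arm_command([
  {"tx": 0,"ty": 0,"tz": -0.02,"rx": 0,"ry": 0,"rz": 0},
  {"tx": 0,"ty": 0,"tz": -0.04,"rx": 0,"ry": 0,"rz": 0},
  {"tx": 0,"ty": 0,"tz": -0.04,"rx": 0,"ry": 0,"rz": 0},
  {"tx": 0,"ty": 0,"tz": -0.04,"rx": 0,"ry": 0,"rz": 0.08},
  {"tx": 0,"ty": 0,"tz": -0.02,"rx": 0,"ry": 0,"rz": 0.08},
  {"tx": 0,"ty": 0,"tz": 0,"rx": 0,"ry": 0,"rz": 0},
])

```text
clock: 25.0
tool_pos: [510.3, -307.4, 178.4]
ee_rot: [179.5, 0.4, 87.4]
contact_force: [-0.3, -0.6, -0.5]
width: 8.1
grip_force: 29.3
```

```bash
python3 -c "
from h import *
plan((543,167,170),87.5);print(manip.observe()['grip_force'])"
```

```text
at [ 510.3 -307.4  178.4] [179.5   0.4  87.4] q [-36.    8.2  90.9  -0.1  80.3 -33.3] t 25.0 w 8.120320838368247
rot [0.009, 0.007, -0.002] shift [0.4754, 0.0119, 0.0084]
29.27705705165863
```

arm_command([
  {"tx": 0.02,"ty": 0.001,"tz": 0,"rx": 0.009,"ry": 0.007,"rz": -0.002},
  {"tx": 0.04,"ty": 0.001,"tz": 0,"rx": 0,"ry": 0,"rz": 0},
  {"tx": 0.04,"ty": 0.001,"tz": 0,"rx": 0,"ry": 0,"rz": 0},
  {"tx": 0.04,"ty": 0.001,"tz": 0,"rx": 0,"ry": 0,"rz": 0},
  {"tx": 0.04,"ty": 0.001,"tz": 0,"rx": 0,"ry": 0,"rz": 0},
  {"tx": 0.04,"ty": 0.001,"tz": 0,"rx": 0,"ry": 0,"rz": 0},
  {"tx": 0.04,"ty": 0.001,"tz": 0,"rx": 0,"ry": 0,"rz": 0},
  {"tx": 0.04,"ty": 0.001,"tz": 0,"rx": 0,"ry": 0,"rz": 0},
  {"tx": 0.04,"ty": 0.001,"tz": 0,"rx": 0,"ry": 0,"rz": 0},
  {"tx": 0.04,"ty": 0.001,"tz": 0,"rx": 0,"ry": 0,"rz": 0},
  {"tx": 0.04,"ty": 0.001,"tz": 0,"rx": 0,"ry": 0,"rz": 0},
  {"tx": 0.035,"ty": 0.001,"tz": 0,"rx": 0,"ry": 0,"rz": 0},
  {"tx": 0.018,"ty": 0.001,"tz": 0,"rx": 0,"ry": 0,"rz": 0},
  {"tx": 0,"ty": 0,"tz": 0,"rx": 0,"ry": 0,"rz": 0},
  {"tx": 0,"ty": 0,"tz": 0,"rx": 0,"ry": 0,"rz": 0},
])

```text
clock: 26.5
tool_pos: [539.4, 166.7, 173.3]
ee_rot: [-179.4, -0.2, 87.8]
contact_force: [-0.1, -0.1, 0.2]
width: 8.3
grip_force: 29.3
```

```bash
cat >> h.py <<'E'
def held(z):
    "plunger end of the held syringe from the wrist view (topmost strong green, near column 276)"
    c=optics.calibration('wrist'); st=manip.observe(); im=shot('wrist','held')
    m=cv2.inRange(cv2.cvtColor(im,cv2.COLOR_BGR2HSV),(65,120,50),(90,255,255)); m[:,:225]=0; m[:,330:]=0
    ys,xs=np.where(m[60:260]>0)
    if len(ys)==0: print('no green'); return
    for v in (ys.min(),ys.min()+40):
        k=ys==v; u=xs[k].mean() if k.any() else np.nan; print('px',u,v+60,'at',onz(c,(u,v+60),z))
E
python3 -c "
from h import *
plan((543,165,47),87.5);print(manip.observe()['grip_force']); held(165)"
```

```text
at [539.4 166.7 173.3] [-179.4   -0.2   87.8] q [11.7  4.8 95.1  0.4 80.6 13.9] t 26.5 w 8.327445767506735
rot [-0.01, -0.004, 0.004] shift [-0.0015, 0.0037, 0.1263]
29.297016263008118
px 276.6 110 at [543.2 233.3 165. ]
px 275.0 150 at [542.  218.5 165. ]
```

arm_command([
  {"tx": -0.0015,"ty": 0.0035,"tz": 0,"rx": -0.009,"ry": -0.004,"rz": 0.004},
  {"tx": 0,"ty": 0,"tz": 0.03,"rx": 0,"ry": 0,"rz": 0},
  {"tx": 0,"ty": 0,"tz": 0.03,"rx": 0,"ry": 0,"rz": 0},
  {"tx": 0,"ty": 0,"tz": 0.03,"rx": 0,"ry": 0,"rz": 0},
  {"tx": 0,"ty": 0,"tz": 0.02,"rx": 0,"ry": 0,"rz": 0},
  {"tx": 0,"ty": 0,"tz": 0.01,"rx": 0,"ry": 0,"rz": 0},
  {"tx": 0,"ty": 0,"tz": 0.006,"rx": 0,"ry": 0,"rz": 0},
  {"tx": 0,"ty": 0,"tz": 0,"rx": 0,"ry": 0,"rz": 0},
  {"tx": 0,"ty": 0,"tz": 0,"rx": 0,"ry": 0,"rz": 0},
])

```text
clock: 27.45
tool_pos: [545.5, 164.7, 50.4]
ee_rot: [179.8, -0.1, 87.4]
contact_force: [0.7, 0.5, 0.2]
width: 8.2
grip_force: 29.3
```

arm_command([
  {"tx": 0,"ty": -0.0015,"tz": 0.003,"rx": 0,"ry": 0,"rz": 0},
  {"tx": 0,"ty": 0,"tz": 0.001,"rx": 0,"ry": 0,"rz": 0},
  {"tx": 0,"ty": 0,"tz": 0,"rx": 0,"ry": 0,"rz": 0},
])

```text
clock: 27.75
tool_pos: [543.1, 164.9, 45.3]
ee_rot: [179.9, -0.0, 87.4]
contact_force: [0.2, -0.3, -0.4]
width: 8.2
grip_force: 29.3
```

arm_command([
  {"tx": 0,"ty": 0,"tz": 0,"rx": 0,"ry": 0,"rz": 0},
  {"tx": 0,"ty": 0,"tz": 0,"rx": 0,"ry": 0,"rz": 0},
  {"tx": 0,"ty": 0,"tz": 0,"rx": 0,"ry": 0,"rz": 0},
  {"tx": 0,"ty": 0,"tz": -0.02,"rx": 0,"ry": 0,"rz": 0},
  {"tx": 0,"ty": 0,"tz": -0.03,"rx": 0,"ry": 0,"rz": 0},
  {"tx": 0,"ty": 0,"tz": -0.04,"rx": 0,"ry": 0,"rz": 0},
  {"tx": 0,"ty": 0,"tz": -0.04,"rx": 0,"ry": 0,"rz": 0},
  {"tx": 0,"ty": 0,"tz": 0,"rx": 0,"ry": 0,"rz": 0},
], claw=0.22)

```text
clock: 28.55
tool_pos: [546.7, 165.6, 182.7]
ee_rot: [179.3, -0.2, 87.4]
contact_force: [1.6, -0.1, 0.3]
width: 18.7
grip_force: 0.0
```

```bash
python3 -c "
from h import *
shot('wrist','w7'); syrs(); plan((581.5,-292.5,90),97.5)"
```

```text
syr [ 580.4 -293.4] len 137.1 ang 97.3
syr [ 503. -477.] len 134.6 ang 82.7
at [543.8 165.  176.8] [179.7  -0.1  87.4] q [11.7  4.4 95.1  0.  80.1 14.3] t 28.65 w 18.781410183242084
rot [0.005, -0.001, -0.176] shift [-0.4585, -0.0224, 0.0868]
```

arm_command([
  {"tx": 0,"ty": 0,"tz": 0,"rx": 0.003,"ry": 0,"rz": -0.088},
  {"tx": 0,"ty": 0,"tz": 0,"rx": 0.002,"ry": -0.001,"rz": -0.088},
  {"tx": -0.03,"ty": -0.002,"tz": 0,"rx": 0,"ry": 0,"rz": 0},
  {"tx": -0.04,"ty": -0.002,"tz": 0,"rx": 0,"ry": 0,"rz": 0},
  {"tx": -0.04,"ty": -0.002,"tz": 0,"rx": 0,"ry": 0,"rz": 0},
  {"tx": -0.04,"ty": -0.002,"tz": 0,"rx": 0,"ry": 0,"rz": 0},
  {"tx": -0.04,"ty": -0.002,"tz": 0,"rx": 0,"ry": 0,"rz": 0},
  {"tx": -0.04,"ty": -0.002,"tz": 0,"rx": 0,"ry": 0,"rz": 0},
  {"tx": -0.04,"ty": -0.002,"tz": 0,"rx": 0,"ry": 0,"rz": 0},
  {"tx": -0.04,"ty": -0.002,"tz": 0,"rx": 0,"ry": 0,"rz": 0},
  {"tx": -0.04,"ty": -0.002,"tz": 0,"rx": 0,"ry": 0,"rz": 0},
  {"tx": -0.04,"ty": -0.002,"tz": 0,"rx": 0,"ry": 0,"rz": 0},
  {"tx": -0.04,"ty": -0.002,"tz": 0.03,"rx": 0,"ry": 0,"rz": 0},
  {"tx": -0.0285,"ty": 0,"tz": 0.03,"rx": 0,"ry": 0,"rz": 0},
  {"tx": 0,"ty": 0,"tz": 0.025,"rx": 0,"ry": 0,"rz": 0},
  {"tx": 0,"ty": 0,"tz": 0,"rx": 0,"ry": 0,"rz": 0},
  {"tx": 0,"ty": 0,"tz": 0,"rx": 0,"ry": 0,"rz": 0},
], claw=0.4)

```text
clock: 30.35
tool_pos: [579.1, -291.8, 88.6]
ee_rot: [-179.7, -0.1, 97.5]
contact_force: [0.4, 0.9, 0.7]
width: 34.4
grip_force: 0.0
```

```bash
python3 -c "
from h import *
syrs();plan((581.5,-292.5,12.5),97.5)"
```

```text
syr [ 580.4 -293.4] len 137.0 ang 97.6
syr [ 503. -477.] len 134.6 ang 82.7
at [ 580.3 -292.2   90.5] [-179.8   -0.    97.5] q [-31.2  21.4  84.9  -0.1  73.9 -38.7] t 30.4 w 34.23289473021193
rot [-0.003, -0.0, 0.0] shift [-0.0005, 0.0011, 0.078]
```

arm_command([
  {"tx": 0,"ty": 0.001,"tz": 0.025,"rx": -0.003,"ry": 0,"rz": 0},
  {"tx": 0,"ty": 0,"tz": 0.03,"rx": 0,"ry": 0,"rz": 0},
  {"tx": 0,"ty": 0,"tz": 0.015,"rx": 0,"ry": 0,"rz": 0},
  {"tx": 0,"ty": 0,"tz": 0.008,"rx": 0,"ry": 0,"rz": 0},
  {"tx": 0,"ty": 0,"tz": 0,"rx": 0,"ry": 0,"rz": 0},
])

```text
clock: 30.9
tool_pos: [581.1, -292.2, 12.1]
ee_rot: [-180.0, -0.0, 97.5]
contact_force: [-1.0, 0.8, -0.1]
width: 34.2
grip_force: 0.0
```

arm_command([
  {"tx": 0,"ty": 0,"tz": 0,"rx": 0,"ry": 0,"rz": 0},
  {"tx": 0,"ty": 0,"tz": 0,"rx": 0,"ry": 0,"rz": 0},
  {"tx": 0,"ty": 0,"tz": 0,"rx": 0,"ry": 0,"rz": 0},
  {"tx": 0,"ty": 0,"tz": 0,"rx": 0,"ry": 0,"rz": 0},
  {"tx": 0,"ty": 0,"tz": 0,"rx": 0,"ry": 0,"rz": 0},
  {"tx": 0,"ty": 0,"tz": 0,"rx": 0,"ry": 0,"rz": 0},
], claw=0, newtons=30)

```text
clock: 31.5
tool_pos: [582.5, -293.4, 14.2]
ee_rot: [179.9, 0.1, 97.5]
contact_force: [0.2, 1.4, 5.6]
width: 8.1
grip_force: 30.0
```

arm_command([
  {"tx": 0,"ty": 0,"tz": -0.02,"rx": 0,"ry": 0,"rz": 0},
  {"tx": 0,"ty": 0,"tz": -0.04,"rx": 0,"ry": 0,"rz": 0},
  {"tx": 0,"ty": 0,"tz": -0.04,"rx": 0,"ry": 0,"rz": 0},
  {"tx": 0,"ty": 0,"tz": -0.04,"rx": 0,"ry": 0,"rz": 0.088},
  {"tx": 0,"ty": 0,"tz": -0.02,"rx": 0,"ry": 0,"rz": 0.088},
  {"tx": 0,"ty": 0,"tz": 0,"rx": 0,"ry": 0,"rz": 0},
])

```text
clock: 32.1
tool_pos: [583.6, -294.1, 178.0]
ee_rot: [179.6, 0.3, 87.3]
contact_force: [0.0, 0.6, 0.3]
width: 8.1
grip_force: 29.3
```

```bash
python3 -c "
from h import *
plan((585,164,170),87.5);print(manip.observe()['grip_force'])"
```

```text
at [ 583.6 -294.1  178. ] [179.6   0.3  87.3] q [-31.2  17.1  80.7  -0.   81.7 -28.5] t 32.1 w 8.08659884503327
rot [0.008, 0.004, -0.004] shift [0.4578, -0.0186, 0.008]
29.311116635799408
```

arm_command([
  {"tx": 0.02,"ty": -0.001,"tz": 0,"rx": 0.008,"ry": 0.004,"rz": -0.004},
  {"tx": 0.04,"ty": -0.002,"tz": 0,"rx": 0,"ry": 0,"rz": 0},
  {"tx": 0.04,"ty": -0.002,"tz": 0,"rx": 0,"ry": 0,"rz": 0},
  {"tx": 0.04,"ty": -0.002,"tz": 0,"rx": 0,"ry": 0,"rz": 0},
  {"tx": 0.04,"ty": -0.001,"tz": 0,"rx": 0,"ry": 0,"rz": 0},
  {"tx": 0.04,"ty": -0.001,"tz": 0,"rx": 0,"ry": 0,"rz": 0},
  {"tx": 0.04,"ty": -0.001,"tz": 0,"rx": 0,"ry": 0,"rz": 0},
  {"tx": 0.04,"ty": -0.001,"tz": 0,"rx": 0,"ry": 0,"rz": 0},
  {"tx": 0.04,"ty": -0.001,"tz": 0,"rx": 0,"ry": 0,"rz": 0},
  {"tx": 0.04,"ty": -0.001,"tz": 0,"rx": 0,"ry": 0,"rz": 0},
  {"tx": 0.04,"ty": -0.001,"tz": 0,"rx": 0,"ry": 0,"rz": 0},
  {"tx": 0.028,"ty": -0.001,"tz": 0,"rx": 0,"ry": 0,"rz": 0},
  {"tx": 0.01,"ty": 0,"tz": 0,"rx": 0,"ry": 0,"rz": 0},
  {"tx": 0,"ty": 0,"tz": 0,"rx": 0,"ry": 0,"rz": 0},
  {"tx": 0,"ty": 0,"tz": 0,"rx": 0,"ry": 0,"rz": 0},
])

```text
clock: 33.6
tool_pos: [584.7, 164.9, 173.0]
ee_rot: [-179.4, -0.2, 87.7]
contact_force: [-0.7, -0.5, -1.1]
width: 8.1
grip_force: 29.3
```

```bash
python3 -c "
from h import *
plan((586,164,46),87.5);print(manip.observe()['grip_force']); held(165)"
```

```text
at [584.7 164.9 173. ] [-179.4   -0.2   87.7] q [10.7 11.3 88.   0.3 81.2 13. ] t 33.6 w 8.139861733225196
rot [-0.01, -0.003, 0.003] shift [-0.0009, 0.0013, 0.127]
29.32057410478592
px 271.3333333333333 114 at [586.6 230.2 165. ]
px 275.0 154 at [587.3 215.3 165. ]
```

arm_command([
  {"tx": 0,"ty": 0,"tz": 0,"rx": -0.01,"ry": -0.003,"rz": 0.003},
  {"tx": 0,"ty": 0,"tz": 0.03,"rx": 0,"ry": 0,"rz": 0},
  {"tx": 0,"ty": 0,"tz": 0.03,"rx": 0,"ry": 0,"rz": 0},
  {"tx": 0,"ty": 0,"tz": 0.03,"rx": 0,"ry": 0,"rz": 0},
  {"tx": 0,"ty": 0,"tz": 0.02,"rx": 0,"ry": 0,"rz": 0},
  {"tx": 0,"ty": 0,"tz": 0.01,"rx": 0,"ry": 0,"rz": 0},
  {"tx": 0,"ty": 0,"tz": 0.006,"rx": 0,"ry": 0,"rz": 0},
  {"tx": 0,"ty": 0,"tz": 0,"rx": 0,"ry": 0,"rz": 0},
  {"tx": 0,"ty": 0,"tz": 0,"rx": 0,"ry": 0,"rz": 0},
])

```text
clock: 34.55
tool_pos: [586.6, 165.7, 49.4]
ee_rot: [179.8, -0.1, 87.4]
contact_force: [0.2, -1.1, -0.2]
width: 8.5
grip_force: 29.3
```

arm_command([
  {"tx": 0,"ty": 0,"tz": 0.003,"rx": 0,"ry": 0,"rz": 0},
  {"tx": 0,"ty": 0,"tz": 0,"rx": 0,"ry": 0,"rz": 0},
  {"tx": 0,"ty": 0,"tz": 0,"rx": 0,"ry": 0,"rz": 0},
])

```text
clock: 34.85
tool_pos: [585.8, 165.8, 45.5]
ee_rot: [179.9, -0.1, 87.4]
contact_force: [-0.4, 0.3, 0.3]
width: 8.0
grip_force: 29.3
```

arm_command([
  {"tx": 0,"ty": 0,"tz": 0,"rx": 0,"ry": 0,"rz": 0},
  {"tx": 0,"ty": 0,"tz": 0,"rx": 0,"ry": 0,"rz": 0},
  {"tx": 0,"ty": 0,"tz": 0,"rx": 0,"ry": 0,"rz": 0},
  {"tx": 0,"ty": 0,"tz": -0.02,"rx": 0,"ry": 0,"rz": 0},
  {"tx": 0,"ty": 0,"tz": -0.03,"rx": 0,"ry": 0,"rz": 0},
  {"tx": 0,"ty": 0,"tz": -0.04,"rx": 0,"ry": 0,"rz": 0},
  {"tx": 0,"ty": 0,"tz": -0.04,"rx": 0,"ry": 0,"rz": 0},
  {"tx": 0,"ty": 0,"tz": 0,"rx": 0,"ry": 0,"rz": 0},
], claw=0.22)

```text
clock: 35.65
tool_pos: [589.3, 166.4, 183.0]
ee_rot: [179.2, -0.2, 87.5]
contact_force: [1.4, -0.0, 0.8]
width: 18.7
grip_force: 0.0
```

```bash
python3 -c "
from h import *
shot('wrist','w8'); syrs(); plan((503.5,-475.5,150),82.7)"
```

```text
syr [ 502.9 -477. ] len 134.6 ang 82.8
at [586.4 165.8 176.9] [179.7  -0.1  87.4] q [11.  10.7 88.3  0.  80.7 13.5] t 35.75 w 18.71200305990822
rot [0.005, -0.002, 0.083] shift [-0.6467, -0.0008, 0.0269]
```

View pics/w8.png

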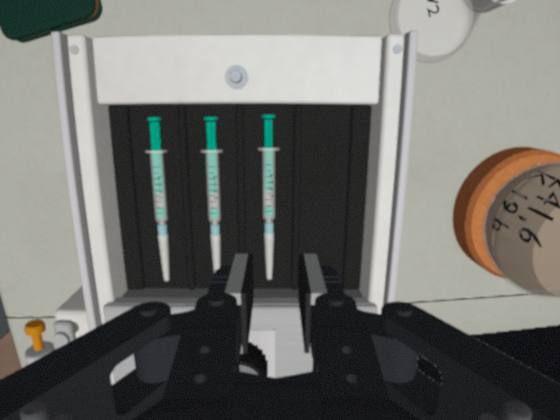

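Three syringes lie centred in lanes 1–3, at columns 160, 213 and 268. Fetching the fourth.

arm_command([
  {"tx": 0,"ty": 0,"tz": 0,"rx": 0.005,"ry": -0.002,"rz": 0.083},
  {"tx": -0.027,"ty": 0,"tz": 0,"rx": 0,"ry": 0,"rz": 0},
  {"tx": -0.04,"ty": 0,"tz": 0,"rx": 0,"ry": 0,"rz": 0},
  {"tx": -0.04,"ty": 0,"tz": 0,"rx": 0,"ry": 0,"rz": 0},
  {"tx": -0.04,"ty": 0,"tz": 0,"rx": 0,"ry": 0,"rz": 0},
  {"tx": -0.04,"ty": 0,"tz": 0,"rx": 0,"ry": 0,"rz": 0},
  {"tx": -0.04,"ty": 0,"tz": 0,"rx": 0,"ry": 0,"rz": 0},
  {"tx": -0.04,"ty": 0,"tz": 0,"rx": 0,"ry": 0,"rz": 0},
  {"tx": -0.04,"ty": 0,"tz": 0,"rx": 0,"ry": 0,"rz": 0},
  {"tx": -0.04,"ty": 0,"tz": 0,"rx": 0,"ry": 0,"rz": 0},
  {"tx": -0.04,"ty": 0,"tz": 0,"rx": 0,"ry": 0,"rz": 0},
  {"tx": -0.04,"ty": 0,"tz": 0,"rx": 0,"ry": 0,"rz": 0},
  {"tx": -0.04,"ty": 0,"tz": 0,"rx": 0,"ry": 0,"rz": 0},
  {"tx": -0.04,"ty": 0,"tz": 0,"rx": 0,"ry": 0,"rz": 0},
  {"tx": -0.04,"ty": 0,"tz": 0,"rx": 0,"ry": 0,"rz": 0},
  {"tx": -0.04,"ty": 0,"tz": 0,"rx": 0,"ry": 0,"rz": 0},
  {"tx": -0.04,"ty": 0,"tz": 0.02,"rx": 0,"ry": 0,"rz": 0},
  {"tx": -0.02,"ty": 0,"tz": 0.03,"rx": 0,"ry": 0,"rz": 0},
  {"tx": 0,"ty": 0,"tz": 0.03,"rx": 0,"ry": 0,"rz": 0},
  {"tx": 0,"ty": 0,"tz": 0,"rx": 0,"ry": 0,"rz": 0},
], claw=0.4)

```text
clock: 37.75
tool_pos: [498.7, -473.1, 87.2]
ee_rot: [-179.3, -0.4, 82.6]
contact_force: [-1.1, 1.6, -1.4]
width: 34.3
grip_force: 0.0
```

```bash
python3 -c "
from h import *
syrs();plan((503.8,-475.5,12.5),82.7)"
```

```text
syr [ 503. -477.] len 134.6 ang 82.7
at [ 500.2 -473.7   90.6] [-179.4   -0.3   82.7] q [-47.6  27.5  77.   -0.2  76.1 -40.2] t 37.8 w 34.01216242113596
rot [-0.01, -0.005, -0.001] shift [-0.0013, 0.0038, 0.0781]
```

arm_command([
  {"tx": -0.001,"ty": 0.002,"tz": 0.025,"rx": -0.006,"ry": -0.003,"rz": 0},
  {"tx": 0,"ty": 0,"tz": 0.03,"rx": 0,"ry": 0,"rz": 0},
  {"tx": 0,"ty": 0,"tz": 0.015,"rx": 0,"ry": 0,"rz": 0},
  {"tx": 0,"ty": 0,"tz": 0.008,"rx": 0,"ry": 0,"rz": 0},
  {"tx": 0,"ty": 0,"tz": 0,"rx": 0,"ry": 0,"rz": 0},
])

```text
clock: 38.3
tool_pos: [504.6, -477.0, 17.5]
ee_rot: [179.9, 0.2, 82.7]
contact_force: [-0.2, 0.3, -0.3]
width: 34.3
grip_force: 0.0
```

arm_command([
  {"tx": 0,"ty": 0,"tz": 0,"rx": 0,"ry": 0,"rz": 0},
  {"tx": 0,"ty": 0,"tz": 0,"rx": 0,"ry": 0,"rz": 0},
  {"tx": 0,"ty": 0,"tz": 0,"rx": 0,"ry": 0,"rz": 0},
  {"tx": 0,"ty": 0,"tz": 0,"rx": 0,"ry": 0,"rz": 0},
  {"tx": 0,"ty": 0,"tz": 0,"rx": 0,"ry": 0,"rz": 0},
  {"tx": 0,"ty": 0,"tz": 0,"rx": 0,"ry": 0,"rz": 0},
], claw=0, newtons=30)

```text
clock: 38.9
tool_pos: [504.7, -477.8, 18.0]
ee_rot: [179.8, 0.2, 82.7]
contact_force: [0.4, 1.0, -0.5]
width: 0.2
grip_force: 0.0
```

arm_command([
  {"tx": 0,"ty": 0,"tz": -0.02,"rx": 0,"ry": 0,"rz": 0},
  {"tx": 0,"ty": 0,"tz": -0.04,"rx": 0,"ry": 0,"rz": 0},
  {"tx": 0,"ty": 0,"tz": -0.04,"rx": 0,"ry": 0,"rz": 0},
  {"tx": 0,"ty": 0,"tz": -0.04,"rx": 0,"ry": 0,"rz": -0.042},
  {"tx": 0,"ty": 0,"tz": -0.02,"rx": 0,"ry": 0,"rz": -0.042},
  {"tx": 0,"ty": 0,"tz": 0,"rx": 0,"ry": 0,"rz": 0},
])

```text
clock: 39.5
tool_pos: [506.1, -479.0, 183.5]
ee_rot: [179.5, 0.6, 87.6]
contact_force: [0.5, -0.8, 0.5]
width: -0.4
grip_force: 0.0
```

```bash
python3 -c "
from h import *
plan((628,163,170),87.5);print(manip.observe()['grip_force'])"
```

```text
at [ 506.1 -479.   183.5] [179.5   0.6  87.6] q [-47.6  23.3  72.5  -0.1  83.5 -45.2] t 39.5 w -0.4362859578165095
rot [0.009, 0.01, 0.001] shift [0.6467, 0.0938, 0.0135]
0.0
```

Too high (17.5 mm), so I missed it. Relocating and retrying.

arm_command([
  {"tx": 0,"ty": 0,"tz": 0.03,"rx": 0.009,"ry": 0.01,"rz": 0.042},
  {"tx": 0,"ty": 0,"tz": 0.03,"rx": 0,"ry": 0,"rz": 0.042},
  {"tx": 0,"ty": 0,"tz": 0.03,"rx": 0,"ry": 0,"rz": 0},
  {"tx": 0,"ty": 0,"tz": 0,"rx": 0,"ry": 0,"rz": 0},
  {"tx": 0,"ty": 0,"tz": 0,"rx": 0,"ry": 0,"rz": 0},
], claw=0.4)

```text
clock: 40.0
tool_pos: [503.2, -475.8, 86.3]
ee_rot: [-179.5, -0.4, 82.7]
contact_force: [0.1, -0.5, 0.4]
width: 34.0
grip_force: 0.0
```

```bash
python3 -c "
from h import *
syrs();plan((503.8,-475.5,12),82.7)"
```

```text
syr [ 502.4 -464.4] len 159.8 ang 87.0
at [ 504.2 -477.    88.4] [-179.6   -0.3   82.7] q [-47.6  28.2  76.2  -0.   76.  -40.3] t 40.05 w 33.95002932437694
rot [-0.006, -0.005, -0.0] shift [0.0014, -0.0005, 0.0764]
```

```bash
python3 -c "
from h import *
np.save('w9.npy',optics.calibration('wrist'),allow_pickle=True)
w=shot('wrist'); s=shot('side')
s=cv2.resize(s[230:420,230:420],(420,420)); cv2.imwrite('pics/w9.png',cv2.resize(np.hstack([w,s]),(800,343)))"
```

```text
(no output)
```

View pics/w9.png

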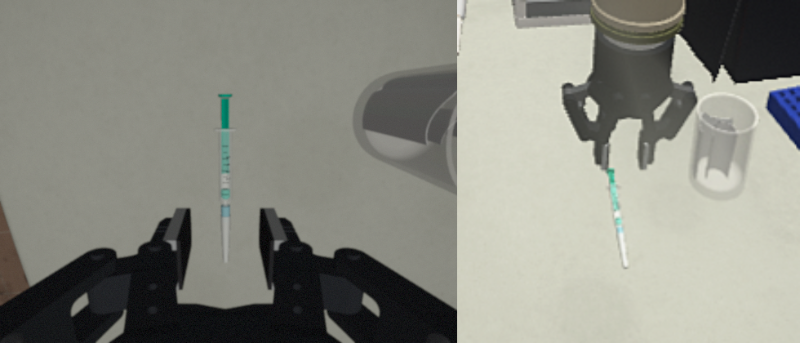

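The syringe is unmoved and lies between the fingers; the side measurement was corrupted by the gripper being in view. Going down properly.

arm_command([
  {"tx": 0.001,"ty": -0.0005,"tz": 0.025,"rx": -0.004,"ry": -0.003,"rz": 0},
  {"tx": 0,"ty": 0,"tz": 0.03,"rx": 0,"ry": 0,"rz": 0},
  {"tx": 0,"ty": 0,"tz": 0.015,"rx": 0,"ry": 0,"rz": 0},
  {"tx": 0,"ty": 0,"tz": 0.008,"rx": 0,"ry": 0,"rz": 0},
  {"tx": 0,"ty": 0,"tz": 0,"rx": 0,"ry": 0,"rz": 0},
  {"tx": 0,"ty": 0,"tz": 0,"rx": 0,"ry": 0,"rz": 0},
])

```text
clock: 40.75
tool_pos: [504.1, -476.3, 11.4]
ee_rot: [-179.9, -0.0, 82.7]
contact_force: [-0.5, 0.6, -0.2]
width: 33.9
grip_force: 0.0
```

arm_command([
  {"tx": 0,"ty": 0,"tz": 0,"rx": 0,"ry": 0,"rz": 0},
  {"tx": 0,"ty": 0,"tz": 0,"rx": 0,"ry": 0,"rz": 0},
  {"tx": 0,"ty": 0,"tz": 0,"rx": 0,"ry": 0,"rz": 0},
  {"tx": 0,"ty": 0,"tz": 0,"rx": 0,"ry": 0,"rz": 0},
  {"tx": 0,"ty": 0,"tz": 0,"rx": 0,"ry": 0,"rz": 0},
  {"tx": 0,"ty": 0,"tz": 0,"rx": 0,"ry": 0,"rz": 0},
], claw=0, newtons=30)

```text
clock: 41.35
tool_pos: [504.2, -476.4, 11.6]
ee_rot: [-180.0, -0.0, 82.7]
contact_force: [-0.3, -0.4, 5.9]
width: 9.0
grip_force: 30.7
```

arm_command([
  {"tx": 0,"ty": 0,"tz": -0.02,"rx": 0,"ry": 0,"rz": 0},
  {"tx": 0,"ty": 0,"tz": -0.04,"rx": 0,"ry": 0,"rz": 0},
  {"tx": 0,"ty": 0,"tz": -0.04,"rx": 0,"ry": 0,"rz": 0},
  {"tx": 0,"ty": 0,"tz": -0.04,"rx": 0,"ry": 0,"rz": -0.042},
  {"tx": 0,"ty": 0,"tz": -0.02,"rx": 0,"ry": 0,"rz": -0.042},
  {"tx": 0,"ty": 0,"tz": 0,"rx": 0,"ry": 0,"rz": 0},
])

```text
clock: 41.95
tool_pos: [505.6, -477.8, 175.6]
ee_rot: [179.8, 0.2, 87.6]
contact_force: [1.3, -0.7, -0.2]
width: 8.3
grip_force: 29.9
```

```bash
python3 -c "
from h import *
plan((628,163,170),87.5);print(manip.observe()['grip_force'])"
```

```text
at [ 505.6 -477.8  175.6] [179.8   0.2  87.6] q [-47.6  23.8  72.7  -0.   83.3 -45.2] t 41.95 w 8.342263778510775
rot [0.004, 0.004, 0.001] shift [0.6455, 0.0944, 0.0056]
29.938291311264038
```

arm_command([
  {"tx": 0.02,"ty": 0.003,"tz": 0,"rx": 0.004,"ry": 0.004,"rz": 0},
  {"tx": 0.038,"ty": 0.0055,"tz": 0,"rx": 0,"ry": 0,"rz": 0},
  {"tx": 0.038,"ty": 0.0055,"tz": 0,"rx": 0,"ry": 0,"rz": 0},
  {"tx": 0.038,"ty": 0.0055,"tz": 0,"rx": 0,"ry": 0,"rz": 0},
  {"tx": 0.038,"ty": 0.0055,"tz": 0,"rx": 0,"ry": 0,"rz": 0},
  {"tx": 0.038,"ty": 0.0055,"tz": 0,"rx": 0,"ry": 0,"rz": 0},
  {"tx": 0.038,"ty": 0.0055,"tz": 0,"rx": 0,"ry": 0,"rz": 0},
  {"tx": 0.038,"ty": 0.0055,"tz": 0,"rx": 0,"ry": 0,"rz": 0},
  {"tx": 0.038,"ty": 0.0055,"tz": 0,"rx": 0,"ry": 0,"rz": 0},
  {"tx": 0.038,"ty": 0.0055,"tz": 0,"rx": 0,"ry": 0,"rz": 0},
  {"tx": 0.038,"ty": 0.0055,"tz": 0,"rx": 0,"ry": 0,"rz": 0},
  {"tx": 0.038,"ty": 0.0055,"tz": 0,"rx": 0,"ry": 0,"rz": 0},
  {"tx": 0.038,"ty": 0.0055,"tz": 0,"rx": 0,"ry": 0,"rz": 0},
  {"tx": 0.038,"ty": 0.0055,"tz": 0,"rx": 0,"ry": 0,"rz": 0},
  {"tx": 0.038,"ty": 0.0055,"tz": 0,"rx": 0,"ry": 0,"rz": 0},
  {"tx": 0.038,"ty": 0.0055,"tz": 0,"rx": 0,"ry": 0,"rz": 0},
  {"tx": 0.038,"ty": 0.0055,"tz": 0,"rx": 0,"ry": 0,"rz": 0},
  {"tx": 0.017,"ty": 0.003,"tz": 0,"rx": 0,"ry": 0,"rz": 0},
  {"tx": 0,"ty": 0,"tz": 0,"rx": 0,"ry": 0,"rz": 0},
  {"tx": 0,"ty": 0,"tz": 0,"rx": 0,"ry": 0,"rz": 0},
])

```text
clock: 43.95
tool_pos: [624.7, 164.3, 171.7]
ee_rot: [-179.5, -0.3, 87.5]
contact_force: [-0.1, 0.1, -0.0]
width: 8.8
grip_force: 29.9
```

```bash
python3 -c "
from h import *
plan((628.5,164,43),87.5);print(manip.observe()['grip_force']); held(168)"
```

```text
at [624.7 164.3 171.7] [-179.5   -0.3   87.5] q [10.  17.  81.4  0.4 82.  12.4] t 43.95 w 8.836555823648137
rot [-0.009, -0.005, 0.001] shift [-0.0001, 0.0038, 0.1287]
29.936920702457428
px 225.0 113 at [610.1 230.7 168. ]
px 275.0 153 at [627.5 215.5 168. ]
```

arm_command([
  {"tx": 0,"ty": 0.001,"tz": 0,"rx": -0.009,"ry": -0.005,"rz": 0.001},
  {"tx": 0,"ty": 0,"tz": 0.03,"rx": 0,"ry": 0,"rz": 0},
  {"tx": 0,"ty": 0,"tz": 0.03,"rx": 0,"ry": 0,"rz": 0},
  {"tx": 0,"ty": 0,"tz": 0.03,"rx": 0,"ry": 0,"rz": 0},
  {"tx": 0,"ty": 0,"tz": 0.02,"rx": 0,"ry": 0,"rz": 0},
  {"tx": 0,"ty": 0,"tz": 0.01,"rx": 0,"ry": 0,"rz": 0},
  {"tx": 0,"ty": 0,"tz": 0.006,"rx": 0,"ry": 0,"rz": 0},
  {"tx": 0,"ty": 0,"tz": 0,"rx": 0,"ry": 0,"rz": 0},
  {"tx": 0,"ty": 0,"tz": 0,"rx": 0,"ry": 0,"rz": 0},
])

```text
clock: 44.9
tool_pos: [628.1, 164.5, 48.8]
ee_rot: [179.7, -0.1, 87.4]
contact_force: [-0.5, -0.3, -0.3]
width: 8.4
grip_force: 29.9
```

arm_command([
  {"tx": 0,"ty": 0,"tz": 0.004,"rx": 0,"ry": 0,"rz": 0},
  {"tx": 0,"ty": 0,"tz": 0.001,"rx": 0,"ry": 0,"rz": 0},
  {"tx": 0,"ty": 0,"tz": 0,"rx": 0,"ry": 0,"rz": 0},
])

```text
clock: 45.2
tool_pos: [627.1, 164.7, 42.4]
ee_rot: [179.8, -0.1, 87.5]
contact_force: [0.0, 0.4, 0.2]
width: 8.4
grip_force: 29.9
```

arm_command([
  {"tx": 0,"ty": 0,"tz": 0,"rx": 0,"ry": 0,"rz": 0},
  {"tx": 0,"ty": 0,"tz": 0,"rx": 0,"ry": 0,"rz": 0},
  {"tx": 0,"ty": 0,"tz": 0,"rx": 0,"ry": 0,"rz": 0},
  {"tx": 0,"ty": 0,"tz": -0.02,"rx": 0,"ry": 0,"rz": 0},
  {"tx": 0,"ty": 0,"tz": -0.03,"rx": 0,"ry": 0,"rz": 0},
  {"tx": 0,"ty": 0,"tz": -0.04,"rx": 0,"ry": 0,"rz": 0},
  {"tx": 0,"ty": 0,"tz": -0.04,"rx": 0,"ry": 0,"rz": 0},
  {"tx": 0,"ty": 0,"tz": 0,"rx": 0,"ry": 0,"rz": 0},
], claw=0.22)

```text
clock: 46.0
tool_pos: [630.8, 165.2, 180.8]
ee_rot: [179.2, -0.2, 87.5]
contact_force: [0.7, 0.2, 1.5]
width: 18.8
grip_force: 0.0
```

```bash
python3 -c "
from h import *
np.save('w10.npy',optics.calibration('wrist'),allow_pickle=True)
shot('wrist','w10'); plan((552,-42,150),177.3)"
```

```text
at [629.5 164.9 177.3] [179.4  -0.2  87.4] q [10.1 16.6 81.4  0.  81.4 12.7] t 46.05 w 18.838147459734074
rot [0.011, 0.006, -1.568] shift [0.0676, -0.2104, 0.0273]
```

View pics/w10.png

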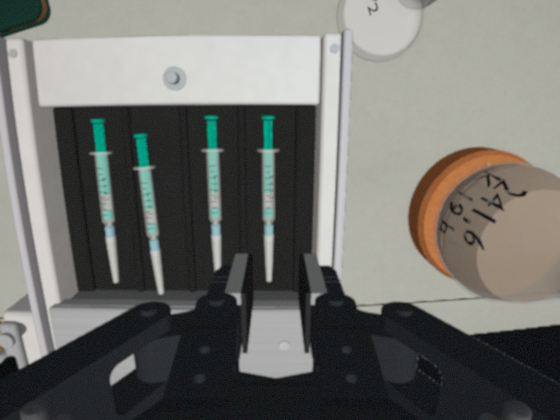

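All four syringes lie in lanes, but the one in lane 2 has been knocked toward the robot and -y: top at (140,135), tip at (160,292). Measuring its offset.

Run:
```python
from h import *
c=np.load('w10.npy',allow_pickle=True).item()
O=np.array([562,85]); th=np.radians(-2.5); X=np.array([np.cos(th),np.sin(th)]); Y=np.array([-X[1],X[0]])
for a,b in [((98,120),(116,283)),((140,135),(160,293)),((211,117),(217,270)),((268,117),(269,283))]:
    P=[onz(c,p,35)[:2] for p in (a,b)]; m=(P[0]+P[1])/2-O; d=P[0]-P[1]
    print('mid cooler',np.array([m@X,m@Y]),'world',m+O,'len',np.linalg.norm(d),'ang rel',np.degrees(np.arctan2(d@Y,d@X))-90)
for p in [(76,110),(128,110),(181,110),(241,110),(298,110),(128,280),(150,280),(187,280)]: 
    q=onz(c,p,35)[:2]-O; print(p,q@X,q@Y)
```

```text
mid cooler [-63.8  78.9] world [501.7 166.6] len 131.55789324785388 ang rel -0.28544556610252414
mid cooler [-30.2  68.7] world [534.8 155. ] len 129.06045001484026 ang rel 2.0827892786432756
mid cooler [20.8 85.4] world [586.5 169.4] len 120.72281579958623 ang rel -0.16588714330410426
mid cooler [62.7 79.4] world [628.1 161.6] len 132.28221098586712 ang rel 0.0510448844364646
(76, 110) -79.54903793097375 152.3197046725594
(128, 110) -40.0882670880966 151.48597079092409
(181, 110) -0.8248468798976383 150.92269824322966
(241, 110) 43.018413706871186 150.59002853869785
(298, 110) 84.55491381645892 150.5536447092293
(128, 280) -53.61305924820779 15.934603497062342
(150, 280) -35.15350433298876 16.037261199659355
(187, 280) -4.457293926763289 16.123185263164025
```

The lane 2 syringe is still well inside tolerance (x −30, y 69, flat, 2°), so it stays. Now I'll shut the cover.

arm_command([
  {"tx": 0,"ty": 0,"tz": 0,"rx": 0.011,"ry": 0.006,"rz": -0.142},
  {"tx": 0,"ty": 0,"tz": 0,"rx": 0,"ry": 0,"rz": -0.1425},
  {"tx": 0,"ty": 0,"tz": 0,"rx": 0,"ry": 0,"rz": -0.1425},
  {"tx": 0,"ty": 0,"tz": 0,"rx": 0,"ry": 0,"rz": -0.1425},
  {"tx": 0,"ty": 0,"tz": 0,"rx": 0,"ry": 0,"rz": -0.1425},
  {"tx": 0,"ty": 0,"tz": 0,"rx": 0,"ry": 0,"rz": -0.1425},
  {"tx": 0,"ty": 0,"tz": 0,"rx": 0,"ry": 0,"rz": -0.1425},
  {"tx": 0,"ty": 0,"tz": 0,"rx": 0,"ry": 0,"rz": -0.1425},
  {"tx": 0,"ty": 0,"tz": 0,"rx": 0,"ry": 0,"rz": -0.1425},
  {"tx": 0,"ty": 0,"tz": 0,"rx": 0,"ry": 0,"rz": -0.1425},
  {"tx": 0,"ty": 0,"tz": 0,"rx": 0,"ry": 0,"rz": -0.1425},
  {"tx": 0.011,"ty": -0.035,"tz": 0.003,"rx": 0,"ry": 0,"rz": 0},
  {"tx": 0.011,"ty": -0.035,"tz": 0.004,"rx": 0,"ry": 0,"rz": 0},
  {"tx": 0.011,"ty": -0.035,"tz": 0.005,"rx": 0,"ry": 0,"rz": 0},
  {"tx": 0.011,"ty": -0.035,"tz": 0.005,"rx": 0,"ry": 0,"rz": 0},
  {"tx": 0.011,"ty": -0.035,"tz": 0.005,"rx": 0,"ry": 0,"rz": 0},
  {"tx": 0.011,"ty": -0.035,"tz": 0.005,"rx": 0,"ry": 0,"rz": 0},
  {"tx": 0,"ty": 0,"tz": 0,"rx": 0,"ry": 0,"rz": 0},
  {"tx": 0,"ty": 0,"tz": 0,"rx": 0,"ry": 0,"rz": 0},
], claw=0.5)

```text
clock: 47.95
tool_pos: [549.6, -42.5, 143.3]
ee_rot: [179.6, -0.6, 177.1]
contact_force: [-0.3, -0.5, 0.3]
width: 42.4
grip_force: 0.0
```

```bash
python3 -c "
from h import *
plan((552,-42,95),177.3)"
```

```text
at [549.6 -42.5 143.3] [179.6  -0.6 177.1] q [-10.    4.3  98.8   0.3  77.5 -97.1] t 47.95 w 42.36485611467541
rot [0.007, -0.011, -0.003] shift [-0.0024, 0.0006, 0.0483]
```

arm_command([
  {"tx": 0,"ty": 0.0005,"tz": 0.02,"rx": 0.007,"ry": -0.011,"rz": -0.003},
  {"tx": 0,"ty": 0,"tz": 0.02,"rx": 0,"ry": 0,"rz": 0},
  {"tx": 0,"ty": 0,"tz": 0.009,"rx": 0,"ry": 0,"rz": 0},
  {"tx": 0,"ty": 0,"tz": 0,"rx": 0,"ry": 0,"rz": 0},
])

```text
clock: 48.35
tool_pos: [549.2, -40.1, 93.6]
ee_rot: [180.0, -0.1, 177.5]
contact_force: [-0.3, -0.5, -0.3]
width: 42.7
grip_force: 0.0
```

arm_command([
  {"tx": 0,"ty": 0,"tz": 0,"rx": 0,"ry": 0,"rz": 0},
  {"tx": 0,"ty": 0,"tz": 0,"rx": 0,"ry": 0,"rz": 0},
  {"tx": 0,"ty": 0,"tz": 0,"rx": 0,"ry": 0,"rz": 0},
  {"tx": 0,"ty": 0,"tz": 0,"rx": 0,"ry": 0,"rz": 0},
  {"tx": 0,"ty": 0,"tz": 0,"rx": 0,"ry": 0,"rz": 0},
  {"tx": 0,"ty": 0,"tz": 0,"rx": 0,"ry": 0,"rz": 0},
], claw=0, newtons=25)

```text
clock: 48.95
tool_pos: [551.3, -41.3, 96.8]
ee_rot: [-180.0, 0.3, 177.4]
contact_force: [-0.4, 1.5, 6.1]
width: 12.2
grip_force: 29.2
```

arm_command([
  {"tx": 0,"ty": 0.01,"tz": 0,"rx": 0,"ry": 0,"rz": 0},
  {"tx": 0,"ty": 0.015,"tz": 0,"rx": 0,"ry": 0,"rz": 0},
  {"tx": 0,"ty": 0.02,"tz": 0,"rx": 0,"ry": 0,"rz": 0},
  {"tx": 0,"ty": 0.02,"tz": 0,"rx": 0,"ry": 0,"rz": 0},
  {"tx": 0,"ty": 0.02,"tz": 0,"rx": 0,"ry": 0,"rz": 0},
  {"tx": 0,"ty": 0.02,"tz": 0,"rx": 0,"ry": 0,"rz": 0},
  {"tx": 0,"ty": 0.02,"tz": 0,"rx": 0,"ry": 0,"rz": 0},
  {"tx": 0,"ty": 0.02,"tz": 0,"rx": 0,"ry": 0,"rz": 0},
  {"tx": 0,"ty": 0.02,"tz": 0,"rx": 0,"ry": 0,"rz": 0},
  {"tx": 0,"ty": 0.01,"tz": 0,"rx": 0,"ry": 0,"rz": 0},
  {"tx": 0,"ty": 0,"tz": 0,"rx": 0,"ry": 0,"rz": 0},
  {"tx": 0,"ty": 0,"tz": 0,"rx": 0,"ry": 0,"rz": 0},
])

```text
clock: 50.15
tool_pos: [559.8, 134.1, 96.8]
ee_rot: [179.9, 0.3, 177.4]
contact_force: [3.1, 1.9, 5.7]
width: 12.5
grip_force: 29.2
```

arm_command([
  {"tx": 0,"ty": 0.005,"tz": 0,"rx": 0,"ry": 0,"rz": 0},
  {"tx": 0,"ty": 0.005,"tz": 0,"rx": 0,"ry": 0,"rz": 0},
  {"tx": 0,"ty": 0.003,"tz": 0,"rx": 0,"ry": 0,"rz": 0},
  {"tx": 0,"ty": 0,"tz": 0,"rx": 0,"ry": 0,"rz": 0},
  {"tx": 0,"ty": 0,"tz": 0,"rx": 0,"ry": 0,"rz": 0},
])

```text
clock: 50.65
tool_pos: [560.4, 146.2, 96.8]
ee_rot: [180.0, 0.3, 177.4]
contact_force: [3.0, 1.4, 6.5]
width: 12.6
grip_force: 29.2
```

arm_command([
  {"tx": 0,"ty": 0.002,"tz": 0,"rx": 0,"ry": 0,"rz": 0},
  {"tx": 0,"ty": 0.001,"tz": 0,"rx": 0,"ry": 0,"rz": 0},
  {"tx": 0,"ty": 0,"tz": 0,"rx": 0,"ry": 0,"rz": 0},
])

```text
clock: 50.95
tool_pos: [560.5, 148.8, 96.8]
ee_rot: [-180.0, 0.3, 177.4]
contact_force: [3.4, -1.9, 6.4]
width: 12.7
grip_force: 29.3
```

arm_command([
  {"tx": 0,"ty": 0.002,"tz": 0,"rx": 0,"ry": 0,"rz": 0},
  {"tx": 0,"ty": 0.001,"tz": 0,"rx": 0,"ry": 0,"rz": 0},
  {"tx": 0,"ty": 0,"tz": 0,"rx": 0,"ry": 0,"rz": 0},
  {"tx": 0,"ty": 0,"tz": 0,"rx": 0,"ry": 0,"rz": 0},
])

```text
clock: 51.35
tool_pos: [560.5, 149.3, 96.8]
ee_rot: [-179.8, 0.3, 177.3]
contact_force: [1.7, -12.7, 9.2]
width: 12.3
grip_force: 29.6
```

The cover is fully shut: it stopped at y=149.3, its starting position, with 12 N. Now the latch.

arm_command([
  {"tx": 0,"ty": -0.002,"tz": 0,"rx": 0,"ry": 0,"rz": 0},
  {"tx": 0,"ty": 0,"tz": 0,"rx": 0,"ry": 0,"rz": 0},
  {"tx": 0,"ty": 0,"tz": 0,"rx": 0,"ry": 0,"rz": 0},
  {"tx": 0,"ty": 0,"tz": -0.03,"rx": 0,"ry": 0,"rz": 0},
  {"tx": 0,"ty": 0,"tz": -0.04,"rx": 0,"ry": 0,"rz": 0},
  {"tx": 0,"ty": 0,"tz": -0.03,"rx": 0,"ry": 0,"rz": 0},
  {"tx": 0,"ty": 0,"tz": 0,"rx": 0,"ry": 0,"rz": 0.142},
  {"tx": 0,"ty": 0,"tz": 0,"rx": 0,"ry": 0,"rz": 0.142},
  {"tx": 0,"ty": 0,"tz": 0,"rx": 0,"ry": 0,"rz": 0.142},
  {"tx": 0,"ty": 0,"tz": 0,"rx": 0,"ry": 0,"rz": 0.142},
  {"tx": 0,"ty": 0,"tz": 0,"rx": 0,"ry": 0,"rz": 0.142},
  {"tx": 0,"ty": 0,"tz": 0,"rx": 0,"ry": 0,"rz": 0.142},
  {"tx": 0,"ty": 0,"tz": 0,"rx": 0,"ry": 0,"rz": 0.142},
  {"tx": 0,"ty": 0,"tz": 0,"rx": 0,"ry": 0,"rz": 0.142},
  {"tx": 0,"ty": 0,"tz": 0,"rx": 0,"ry": 0,"rz": 0.142},
  {"tx": 0,"ty": 0,"tz": 0,"rx": 0,"ry": 0,"rz": 0.142},
  {"tx": 0,"ty": 0,"tz": 0,"rx": 0,"ry": 0,"rz": 0.142},
  {"tx": 0,"ty": 0,"tz": 0,"rx": 0,"ry": 0,"rz": 0},
], claw=0.5)

```text
clock: 53.15
tool_pos: [558.4, 150.8, 194.9]
ee_rot: [179.9, 0.0, 87.8]
contact_force: [-0.3, 1.2, -0.3]
width: 42.7
grip_force: 0.0
```

```bash
python3 -c "
from h import *
plan((428.5,43.5,140),88.2)"
```

```text
at [558.4 150.8 194.9] [179.9   0.   87.8] q [10.1  5.5 92.1 -0.  82.4 12.3] t 53.15 w 42.71933561932354
rot [0.001, 0.0, -0.007] shift [-0.1113, -0.1265, 0.0549]
```

arm_command([
  {"tx": -0.0278,"ty": -0.0315,"tz": 0,"rx": 0,"ry": 0,"rz": -0.007},
  {"tx": -0.0278,"ty": -0.0315,"tz": 0,"rx": 0,"ry": 0,"rz": 0},
  {"tx": -0.0278,"ty": -0.0315,"tz": 0.01,"rx": 0,"ry": 0,"rz": 0},
  {"tx": -0.0278,"ty": -0.0315,"tz": 0.025,"rx": 0,"ry": 0,"rz": 0},
  {"tx": 0,"ty": 0,"tz": 0.02,"rx": 0,"ry": 0,"rz": 0},
  {"tx": 0,"ty": 0,"tz": 0,"rx": 0,"ry": 0,"rz": 0},
  {"tx": 0,"ty": 0,"tz": 0,"rx": 0,"ry": 0,"rz": 0},
])

```text
clock: 53.85
tool_pos: [429.9, 43.5, 140.8]
ee_rot: [179.9, 0.0, 88.4]
contact_force: [-0.2, 0.8, -0.1]
width: 42.5
grip_force: 0.0
```

```bash
python3 -c "
from h import *
plan((428.5,43.5,98.5),88.2)"
```

```text
at [429.9  43.5 140.8] [179.9   0.   88.4] q [ -1.  -15.7 117.8  -0.   77.8   0.5] t 53.85 w 42.50471808958937
rot [0.002, 0.0, 0.004] shift [-0.0, -0.0014, 0.0423]
```

arm_command([
  {"tx": 0,"ty": -0.001,"tz": 0.02,"rx": 0,"ry": 0,"rz": 0.003},
  {"tx": 0,"ty": 0,"tz": 0.02,"rx": 0,"ry": 0,"rz": 0},
  {"tx": 0,"ty": 0,"tz": 0.002,"rx": 0,"ry": 0,"rz": 0},
  {"tx": 0,"ty": 0,"tz": 0,"rx": 0,"ry": 0,"rz": 0},
])

```text
clock: 54.25
tool_pos: [429.5, 43.7, 99.2]
ee_rot: [179.9, 0.0, 88.2]
contact_force: [0.4, -0.3, 0.3]
width: 42.8
grip_force: 0.0
```

arm_command([
  {"tx": 0,"ty": 0,"tz": 0,"rx": 0,"ry": 0,"rz": 0},
  {"tx": 0,"ty": 0,"tz": 0,"rx": 0,"ry": 0,"rz": 0},
  {"tx": 0,"ty": 0,"tz": 0,"rx": 0,"ry": 0,"rz": 0},
  {"tx": 0,"ty": 0,"tz": 0,"rx": 0,"ry": 0,"rz": 0},
  {"tx": 0,"ty": 0,"tz": 0,"rx": 0,"ry": 0,"rz": 0},
  {"tx": 0,"ty": 0,"tz": 0,"rx": 0,"ry": 0,"rz": 0},
], claw=0, newtons=20)

```text
clock: 54.85
tool_pos: [429.1, 43.3, 99.5]
ee_rot: [179.8, 0.0, 88.2]
contact_force: [-3.6, -0.8, 6.2]
width: 7.6
grip_force: 21.6
```

arm_command([
  {"tx": 0.0004,"ty": 0.0053,"tz": 0,"rx": 0,"ry": 0,"rz": -0.14},
  {"tx": 0.0004,"ty": 0.0053,"tz": 0,"rx": 0,"ry": 0,"rz": -0.14},
  {"tx": 0.0004,"ty": 0.0053,"tz": 0,"rx": 0,"ry": 0,"rz": -0.14},
  {"tx": 0.0004,"ty": 0.0053,"tz": 0,"rx": 0,"ry": 0,"rz": -0.14},
  {"tx": 0.0004,"ty": 0.0053,"tz": 0,"rx": 0,"ry": 0,"rz": -0.14},
  {"tx": 0.0004,"ty": 0.0053,"tz": 0,"rx": 0,"ry": 0,"rz": -0.14},
  {"tx": 0.0004,"ty": 0.0053,"tz": 0,"rx": 0,"ry": 0,"rz": -0.14},
  {"tx": 0.0004,"ty": 0.0053,"tz": 0,"rx": 0,"ry": 0,"rz": -0.14},
  {"tx": 0.0004,"ty": 0.0053,"tz": 0,"rx": 0,"ry": 0,"rz": -0.14},
  {"tx": 0,"ty": 0,"tz": 0,"rx": 0,"ry": 0,"rz": 0},
  {"tx": 0,"ty": 0,"tz": 0,"rx": 0,"ry": 0,"rz": 0},
])

```text
clock: 55.95
tool_pos: [465.2, 68.5, 99.4]
ee_rot: [-180.0, 0.1, 160.4]
contact_force: [-7.8, -2.5, 9.5]
width: 7.4
grip_force: 22.6
```

arm_command([
  {"tx": 0.0004,"ty": 0.0045,"tz": 0,"rx": 0,"ry": 0,"rz": -0.12},
  {"tx": 0.0004,"ty": 0.0045,"tz": 0,"rx": 0,"ry": 0,"rz": -0.12},
  {"tx": 0,"ty": 0.002,"tz": 0,"rx": 0,"ry": 0,"rz": -0.05},
  {"tx": 0,"ty": 0,"tz": 0,"rx": 0,"ry": 0,"rz": 0},
  {"tx": 0,"ty": 0,"tz": 0,"rx": 0,"ry": 0,"rz": 0},
])

```text
clock: 56.45
tool_pos: [467.1, 78.8, 99.3]
ee_rot: [-179.9, 0.1, 177.0]
contact_force: [-7.5, -5.2, 10.4]
width: 7.3
grip_force: 21.0
```

```bash
python3 -c "
from bench import manip
s=manip.observe();print(s['tool_pos'],s['ee_rot'],s['contact_force'],s['moment'])"
```

```text
[467.08982073  78.78520134  99.30402612] [-1.79886426e+02  6.43718180e-02  1.76967178e+02] [-7.46745578 -5.17864175 10.40829311] [-0.75855935  1.33335202  0.17540248]
```

arm_command([
  {"tx": 0,"ty": 0.0015,"tz": 0,"rx": 0,"ry": 0,"rz": -0.03},
  {"tx": 0,"ty": 0.001,"tz": 0,"rx": 0,"ry": 0,"rz": 0},
  {"tx": 0,"ty": 0,"tz": 0,"rx": 0,"ry": 0,"rz": 0},
])

```text
clock: 56.75
tool_pos: [467.1, 79.3, 99.3]
ee_rot: [-179.7, 0.0, 178.6]
contact_force: [-8.0, -15.2, 11.8]
width: 7.4
grip_force: 23.7
```

It is at the stop (15 N). Releasing, then rising for a check picture.

arm_command([
  {"tx": 0,"ty": 0,"tz": 0,"rx": 0,"ry": 0,"rz": 0},
  {"tx": 0,"ty": 0,"tz": 0,"rx": 0,"ry": 0,"rz": 0},
  {"tx": 0,"ty": 0,"tz": 0,"rx": 0,"ry": 0,"rz": 0},
  {"tx": 0,"ty": 0,"tz": -0.02,"rx": 0,"ry": 0,"rz": 0},
  {"tx": 0,"ty": 0,"tz": -0.04,"rx": 0,"ry": 0,"rz": 0},
  {"tx": 0,"ty": 0,"tz": -0.04,"rx": 0,"ry": 0,"rz": 0},
  {"tx": 0,"ty": 0,"tz": -0.04,"rx": 0,"ry": 0,"rz": 0},
  {"tx": 0,"ty": 0,"tz": -0.04,"rx": 0,"ry": 0,"rz": 0},
  {"tx": 0,"ty": 0,"tz": 0,"rx": 0,"ry": 0,"rz": 0},
  {"tx": 0,"ty": 0,"tz": 0,"rx": 0,"ry": 0,"rz": 0},
], claw=0.5)

```text
clock: 57.75
tool_pos: [468.0, 82.4, 279.5]
ee_rot: [-180.0, 0.3, 178.7]
contact_force: [-0.3, -0.4, -0.3]
width: 42.8
grip_force: 0.0
```

```bash
python3 -c "
from h import *
np.save('w11.npy',optics.calibration('wrist'),allow_pickle=True); print(manip.observe()['tool_pos'],manip.observe()['contact_force'])
shot('wrist','w11')"
```

```text
[468.   82.4 279.5] [-0.3 -0.4 -0.3]
```

View pics/w11.png

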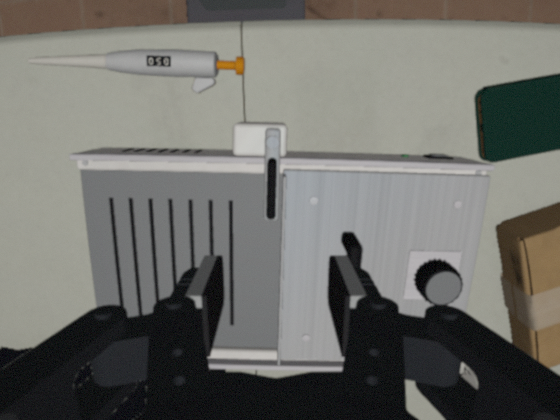

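The latch bar, (272,135) to (270,217), lies parallel and close to the cover's lip, (283,172) to (280,350). One numeric check of both.

Run:
```python
from h import *
c=np.load('w11.npy',allow_pickle=True).item()
a,b=onz(c,(272,162),109),onz(c,(270.5,215),109); d=b-a; print('fin ang',np.degrees(np.arctan2(d[1],d[0])),a,b)
print('lip',onz(c,(282.5,171),84),onz(c,(280,350),84),'handleF',onz(c,(350,235),111))
```

```text
fin ang -3.0323513966743247 [444.7  80.9 109. ] [489.7  78.5 109. ]
lip [456.4  89.7  84. ] [641.8  84.   84. ] handleF [508.5 146.2 111. ]
```

Run:
```python
from h import *
for f,FR,FL,lip,hh in (('w1',None,None,None,None),('w11',None,None,None,None)):
    im=cv2.imread(f'pics/{f}.png'); c=np.load(f+'.npy',allow_pickle=True).item(); g=cv2.cvtColor(im,cv2.COLOR_BGR2GRAY).astype(int)
    # lip edge and grille-slot positions along y at x=500, and cooler left end at x=470..; sample the line in world
    for x,z,y0,y1 in ((540,84,70,110),(540,70,-100,70),(455,73,270,300)):
        ys=np.arange(y0,y1,1); v=[g[tuple(np.round(proj(c,(x,y,z))).astype(int)[::-1])] for y in ys]
        if y1-y0>100:
            v=np.array(v); print(f,'slots',[int(y) for y,a in zip(ys,v) if a<70])
        else: print(f,x,y0,v)
```

```text
w1 540 70 [np.int64(124), np.int64(125), np.int64(125), np.int64(127), np.int64(126), np.int64(126), np.int64(126), np.int64(126), np.int64(127), np.int64(125), np.int64(126), np.int64(128), np.int64(126), np.int64(127), np.int64(127), np.int64(129), np.int64(139), np.int64(153), np.int64(152), np.int64(148), np.int64(159), np.int64(166), np.int64(167), np.int64(168), np.int64(165), np.int64(166), np.int64(167), np.int64(166), np.int64(165), np.int64(165), np.int64(168), np.int64(169), np.int64(166), np.int64(168), np.int64(165), np.int64(166), np.int64(167), np.int64(164), np.int64(166), np.int64(167)]
w1 slots [-80, -79, -78, -77, -60, -59, -41, -40, -39, -22, -21, -20, -2, -1, 0, 18, 19, 36, 37, 38, 39]
w1 455 270 [np.int64(161), np.int64(160), np.int64(158), np.int64(152), np.int64(142), np.int64(129), np.int64(126), np.int64(124), np.int64(123), np.int64(124), np.int64(123), np.int64(122), np.int64(123), np.int64(124), np.int64(75), np.int64(76), np.int64(76), np.int64(78), np.int64(75), np.int64(68), np.int64(52), np.int64(40), np.int64(32), np.int64(37), np.int64(35), np.int64
[... 538 characters left out ...]
 np.int64(161), np.int64(161), np.int64(161), np.int64(159), np.int64(160), np.int64(160), np.int64(160), np.int64(161), np.int64(161)]
w11 slots [-79, -78, -77, -60, -59, -58, -40, -39, -38, -21, -20, -19, -2, -1, 0, 18, 19, 37, 38, 39]
w11 455 270 [np.int64(131), np.int64(134), np.int64(131), np.int64(131), np.int64(128), np.int64(127), np.int64(123), np.int64(124), np.int64(125), np.int64(123), np.int64(121), np.int64(125), np.int64(125), np.int64(128), np.int64(128), np.int64(132), np.int64(138), np.int64(145), np.int64(151), np.int64(156), np.int64(157), np.int64(157), np.int64(158), np.int64(158), np.int64(158), np.int64(158), np.int64(157), np.int64(158), np.int64(158), np.int64(159)]
```

Relative to the fixed grille slots, the lip sits within 1 mm of its original shut position, and the latch is at its stop. Handing in.

```bash
python3 -c "
from bench import job
print(job.job_done())"
```

```text
the job is handed in; nothing more can be done
None
```

I put all four syringes in their own lanes in the cooler, shut the cover, swung the latch to its stop and handed the job in at about 58 s; the hand-in returned no verdict. The lane 2 syringe was knocked about 1 cm aside after I placed it, but measured within limits when I last saw it, before shutting the cover.

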